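# Size an unmarked stopper in the stepped bore gauge

### The arm

A 7-joint arm with a two-finger parallel gripper is mounted at the origin on the work surface. World frame = base frame: x ahead of the robot, y to its left, z up, the work surface at z = 0. Lengths are in m, angles in rad, forces in N, time in s.
With the tool pointing down it reaches from about 0.35 to 0.9 m from the base axis. Payload 8.1 kg.
Tool frame: the origin (TCP) lies at the very end of the fingers, on their centre line; the grasp point (between the pads) lies 19 mm behind it; z points along the fingers, y is the direction in which the jaws open and shut (so a half turn about z gives the same grasp; the last joint's range is limited). The gripper opens to 92 mm and grips with 3 to 60 N. Pads are 19 mm wide; open, the fingers measure 130 mm over their backs; the gripper's body (75 mm by 190 mm) begins 47 mm behind the grasp point.
Start: joints at [1.03, 0.434, 0.025, 1.573, -0.012, 1.134, -0.075], TCP at [0.265, -0.566, 0.2] pointing down, gripper open.
Joint ranges: [-2.62, 2.62], [-0.44, 2.09], [-1.27, 1.32], [0.08, 2.57], [-1.32, 4.46], [0.12, 2], [-2.74, 2.74]. Speed limits (rad/s): [2.22, 2.22, 3.01, 3.01, 3.14, 3.14, 3.14].

### API

Orientations are given as a rotation vector (axis times angle).
In Python, from cell import observe, get_image, sign_off gives the robot as it stands.
- The arm moves only by the tool arm_command, never from a script. Its argument "deltas" is a list of rows, each an object with "xyz": the shift along the tool's x, y, z in cm, a list of three; "turn": the turn about the tool's z in degrees; "jaw": the closure in counts, from 0 (fully open) to 255 (shut). A call has 1 to 5 rows; each row is the pose to reach, as a shift and turn from the pose measured when the call began, along the tool's axes at that moment; what a row does not reach only later rows make up. A row lasts 1/12 s, in which the tool goes at most 41.7 mm and 7.16 degrees, less where a joint would pass 70% of its speed; a pose out of reach is approached as far as the arm can. A call with a gripper value outside its range is refused whole. The fingers move at their own pace and stop on an object; "force" is the grip in N (left out, the last holds). Time passes only in rows, so rows that repeat a pose let the fingers close. It gives the time, the measured TCP pose, the force and the opening at its end, in the units of the state.
- observe(): the state, without advancing time (a new reading comes with each control period).
- get_image(name): name is "scene" or "top" or "wrist"; returns a dict with "frame" (420x560x3 uint8, red, green, blue), "depth" (420x560 float32, m along the optical axis (not along the pixel's ray), 0 where there is no reading), "camera_matrix" (3x3 intrinsics, pixels), "cam_to_world" (4x4, takes a point from camera to world coordinates). Camera axes: x right, y up, looking along -z (the intrinsics and any distortion apply to the point x, -y, -z); pixel columns grow to the right and rows downward; lengths in m; the calibration is good to about 2 mm. The wrist camera is an equidistant fisheye: a pixel r from the principal point sees the ray r / f radians off the axis. A picture is of the moment at which its call begins.
- sign_off(): hands the job in, once; it reports no verdict.
The state is a dict: "clock": time; "joints": joint angles; "dq": joint speeds; "joint_efforts": joint torques, N m; "position": TCP position; "ee_rot": TCP orientation; "force": force on the tool from outside, world axes, zero at the start; "ft_torque": the same for the moment, N m; "width": opening from 0.0 (shut) to 1.0 (fully open).
Only numpy, scipy, OpenCV 4.12 (cv2) and the standard library are available. Lean on these libraries where they do the work, as an engineer would, in place of code of your own. Each camera call takes 0.05 s, during which the arm holds its last target.

### The job

Find the size of the unmarked stopper standing on the black pad: try it upright in the bores of the stepped aluminium gauge (its plate rides on springs), pressing it lightly on each in turn from the smallest bore (lowest step) upward and never forcing it against the springs, until it enters. Leave it there fully home, its flange flat on the step, and let go; leave the spare stoppers in the grey tray and the other things alone.

Things in the scene. Friction and masses are not known exactly. Their poses are not given: they have to be found in the camera images.
- stopper_a: One of three blue plastic stoppers alike from above, 60 g, 44 mm tall: round plug 12 mm long below (edge chamfered 1 mm), flange 52 mm across, 6 mm thick, on top a grip bar 36 mm long (its x), 14 mm wide (its y), 26 mm tall. The plugs are 31, 35 and 39 mm in diameter, one each; which is which is not told. Origin: centre of the plug's foot; z up.
- stopper_b: One of three blue plastic stoppers alike from above, 60 g, 44 mm tall: round plug 12 mm long below (edge chamfered 1 mm), flange 52 mm across, 6 mm thick, on top a grip bar 36 mm long (its x), 14 mm wide (its y), 26 mm tall. The plugs are 31, 35 and 39 mm in diameter, one each; which is which is not told. Origin: centre of the plug's foot; z up.
- stopper_c: One of three blue plastic stoppers alike from above, 60 g, 44 mm tall: round plug 12 mm long below (edge chamfered 1 mm), flange 52 mm across, 6 mm thick, on top a grip bar 36 mm long (its x), 14 mm wide (its y), 26 mm tall. The plugs are 31, 35 and 39 mm in diameter, one each; which is which is not told. Origin: centre of the plug's foot; z up.
- gauge: Stepped gauge on a fixed dark base 100 x 270 x 8 mm: an aluminium plate carried on springs, four steps in a row along its y, each 74 x 60 mm, tops 40, 45, 50, 55 mm above the bench, rising to +y, a bore in the middle of each. A plug enters a bore at least 1 mm wider and goes in 12 mm, till its flange lies on the step; on a narrower one it stays on top. Origin: centre of the underside.
- gauge_plate (a joint): How far the gauge's plate is pressed down on its springs, m: 0 at rest, 0.012 at the stop. It starts to give at about 2 N and then takes 2.5 N more per mm, and comes back up when let go. Pressed down over 6 mm (17 N) is forcing.
- bore1 (a point): Centre of the mouth of bore 1 of the gauge, on the top face of its step, 40 mm above the bench at rest. Bore 28 mm in diameter, mouth chamfered 1 mm, open right through the step. Axes as the gauge's. The smallest: no stopper enters it.
- bore2 (a point): Centre of the mouth of bore 2 of the gauge, on the top face of its step, 45 mm above the bench at rest. Bore 32 mm in diameter, mouth chamfered 1 mm, open right through the step. Axes as the gauge's.
- bore3 (a point): Centre of the mouth of bore 3 of the gauge, on the top face of its step, 50 mm above the bench at rest. Bore 36 mm in diameter, mouth chamfered 1 mm, open right through the step. Axes as the gauge's.
- bore4 (a point): Centre of the mouth of bore 4 of the gauge, on the top face of its step, 55 mm above the bench at rest. Bore 40 mm in diameter, mouth chamfered 1 mm, open right through the step. Axes as the gauge's. The widest: every stopper enters it.
- pad: Black rubber pad on the bench, 90 x 90 mm, 5 mm thick, on which the stopper to be sized stands. Origin: centre of the underside.
- tray: Grey open tray fixed to the bench, 80 mm (x) by 146 mm (y), 18 mm high, floor 5 mm thick, with the two spare stoppers side by side in it. Origin: centre of the underside.
- bottle: White reagent bottle with blue cap, 60 mm in diameter, 130 mm tall; leave it alone. Origin: centre of the underside.
- pan: Shallow aluminium weighing pan, 90 mm across, 18 mm high; leave it alone. Origin: centre of the underside.
Not all that is in view belongs to the job. What is shaped like the stopper_c but pink or white is not meant.

How it is judged:
On the way, in this order (a step that is already met when the one before it is completed fails the run):
1. the stopper from the pad is pressed lightly (over 1.5 N), upright, on the mouth of bore 1, centred within 6 mm (((horizontal distance between stopper_b and bore1 below 0.006 m and contact force between stopper_b and gauge above 1.5 N and angle between stopper_b's own z axis and vertical below 0.2 rad) or (horizontal distance between stopper_a and bore1 below 0.006 m and contact force between stopper_a and gauge above 1.5 N and angle between stopper_a's own z axis and vertical below 0.2 rad) or (horizontal distance between stopper_c and bore1 below 0.006 m and contact force between stopper_c and gauge above 1.5 N and angle between stopper_c's own z axis and vertical below 0.2 rad))), for 0.05 s.
2. then it is tried in bore 2 in the same way (or goes in there) (((horizontal distance between stopper_a and bore2 below 0.006 m and contact force between stopper_a and gauge above 1.5 N and angle between stopper_a's own z axis and vertical below 0.2 rad) or (horizontal distance between stopper_c and bore2 below 0.006 m and contact force between stopper_c and gauge above 1.5 N and angle between stopper_c's own z axis and vertical below 0.2 rad) or (horizontal distance between stopper_b and bore2 below 0.003 m and z of stopper_b in the frame of bore2 below -0.002 m))), for 0.03 s.
3. then it is left home in bore 2 if it entered there; otherwise it is tried in bore 3 (and left home there if it enters) (((horizontal distance between stopper_b and bore2 below 0.003 m and z of stopper_b in the frame of bore2 below -0.0105 m and angle between stopper_b's own z axis and vertical below 0.06 rad and contact force between stopper_b and the fingers below 0.05 N) or (horizontal distance between stopper_a and bore3 below 0.003 m and z of stopper_a in the frame of bore3 below -0.0105 m and angle between stopper_a's own z axis and vertical below 0.06 rad and contact force between stopper_a and the fingers below 0.05 N) or (horizontal distance between stopper_c and bore3 below 0.006 m and contact force between stopper_c and gauge above 1.5 N and angle between stopper_c's own z axis and vertical below 0.2 rad))), for 0.05 s.
At the end, for the whole second after the job is handed in: The stopper that stood on the pad is in the first bore that takes it, within 3 mm of its axis, its flange on the step within 1.5 mm, upright within 0.06 rad, at rest and let go; both spare stoppers are still in the tray (within 15 mm of where they stood) ((((horizontal distance between stopper_b and bore2 below 0.003 m and z of stopper_b in the frame of bore2 below -0.0105 m and angle between stopper_b's own z axis and vertical below 0.06 rad and contact force between stopper_b and the fingers below 0.05 N) and linear speed of stopper_b below 0.01 m/s and horizontal distance between each of stopper_a, stopper_c and tray below 0.06 m and distance of each of stopper_a, stopper_c from where it was at the start of the episode below 0.015 m) or ((horizontal distance between stopper_a and bore3 below 0.003 m and z of stopper_a in the frame of bore3 below -0.0105 m and angle between stopper_a's own z axis and vertical below 0.06 rad and contact force between stopper_a and the fingers below 0.05 N) and linear speed of stopper_a below 0.01 m/s and horizontal distance between each of stopper_b, stopper_c and tray below 0.06 m and distance of each of stopper_b, stopper_c from where it was at the start of the episode below 0.015 m) or ((horizontal distance between stopper_c and bore4 below 0.003 m and z of stopper_c in the frame of bore4 below -0.0105 m and angle between stopper_c's own z axis and vertical below 0.06 rad and contact force between stopper_c and the fingers below 0.05 N) and linear speed of stopper_c below 0.01 m/s and horizontal distance between each of stopper_b, stopper_a and tray below 0.06 m and distance of each of stopper_b, stopper_a from where it was at the start of the episode below 0.015 m))); the robot touches nothing.
It fails at once if the stopper is forced: the gauge's plate is pressed down more than 6 mm (17 N) (value of joint gauge_plate above 0.006 m).
It fails at once if the bottle or the pan is moved more than 20 mm (distance of any of bottle, pan from where it was at the start of the episode above 0.02 m).
It also fails if it takes over 72 s, if anything falls off the work surface, if the arm or the gripper's body presses on something with over 40 N, if the wrist force passes 120 N, or if a joint passes its speed limit or range.

## Working session

There is one attempt and no reset: what is moved stays moved. The work goes in short steps, Python scripts to look and compute and a tool call to move; the robot and the scene stay as the last step left them, time stands still between calls to the robot, and variables do not carry over. Pictures are saved under pics/ and viewed, and the job is handed in when it is done.

Besides the shell and the picture viewer there is one more tool, called after "Request:" by a JSON object that holds its "name" and its "arguments", one argument or row to a line. arm_command: Moves the arm, as the interface text tells. Its arguments: {"type":"object","properties":{"deltas":{"type":"array","items":{"type":"object","properties":{"xyz":{"type":"array","items":{"type":"number"}},"turn":{"type":"number"},"jaw":{"type":"number"}}}},"force":{"type":"number"}},"required":["deltas"]}

```bash
mkdir -p pics; cat > h.py <<'E'
import numpy as np,cv2
from cell import observe,get_image,sign_off
def snap(n,fn):
    im=get_image(n); cv2.imwrite(f'pics/{fn}.png',im['frame'][:,:,::-1]); np.savez(f'pics/{fn}.npz',**im); return im
def load(fn): return dict(np.load(f'pics/{fn}.npz'))
def ray(im,u,v):
    K=im['camera_matrix'];x=(u-K[0,2])/K[0,0];y=(v-K[1,2])/K[1,1]
    T=im['cam_to_world'];return T[:3,3],T[:3,:3]@np.array([x,-y,-1.])
def atz(im,u,v,z):
    o,d=ray(im,u,v);return o+d*(z-o[2])/d[2]
def cloud(im):
    K=im['camera_matrix'];D=im['depth'];v,u=np.mgrid[:D.shape[0],:D.shape[1]]
    P=np.stack([(u-K[0,2])/K[0,0]*D,-(v-K[1,2])/K[1,1]*D,-D],-1)
    T=im['cam_to_world'];return P@T[:3,:3].T+T[:3,3]
E
python3 - <<'E'
from h import *
s=observe();print(s)
for n in('top','scene'):
    im=snap(n,n+'0');print(im['camera_matrix'],im['cam_to_world'])
E
```

```text
{'clock': 0.0, 'joints': array([ 1.03042656,  0.43522354,  0.02497581,  1.57411927, -0.01159786,
        1.13401262, -0.07508553]), 'dq': array([ 0.00104956, -0.00097685, -0.00127621,  0.00044665, -0.00223822,
       -0.00032329, -0.00114175]), 'joint_efforts': array([-3.30273042e-04, -6.67843866e+01,  9.84561369e-01, -3.14463079e+01,
       -6.04697037e-02,  4.30392392e-02,  1.56190572e-04]), 'position': array([ 0.2646479 , -0.56557012,  0.19893613]), 'ee_rot': array([-3.06515102e+00, -6.81747207e-01,  7.78166598e-04]), 'force': array([-0.15552282, -0.07489394,  0.33801157]), 'ft_torque': array([0.02134187, 0.00666573, 0.00666265]), 'width': 0.9995247863381737}
[[465.48288269   0.         282.29616056]
 [  0.         465.48288269 210.18534243]
 [  0.           0.           1.        ]] [[ 0.0084362   0.99023833 -0.139129    0.34635672]
 [-0.99982392  0.00602072 -0.0177732  -0.00431111]
 [-0.01676205  0.13925444  0.99011476  1.20043988]
 [ 0.          0.          0.          1.        ]]
[[396.44085463   0.         276.09841795]
 [  0.         396.44085463 203.09392027]
 [  0.           0.           1.        ]] [[-0.52293537 -0.53750957  0.66153009  0.99763749]
 [ 0.85216535 -0.34678794  0.39185756  0.28629335]
 [ 0.01878346  0.7686492   0.63939471  0.55710611]
 [ 0.          0.          0.          1.        ]]
```

View pics/top0.png

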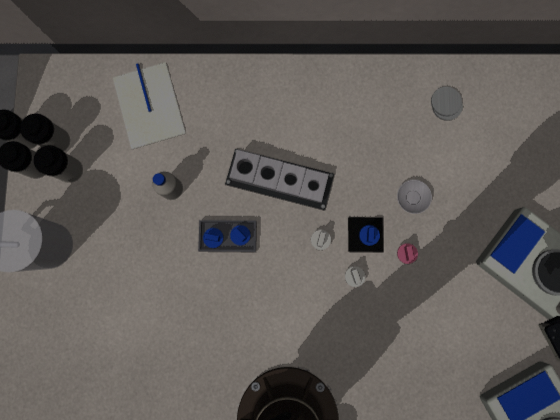

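View pics/scene0.png

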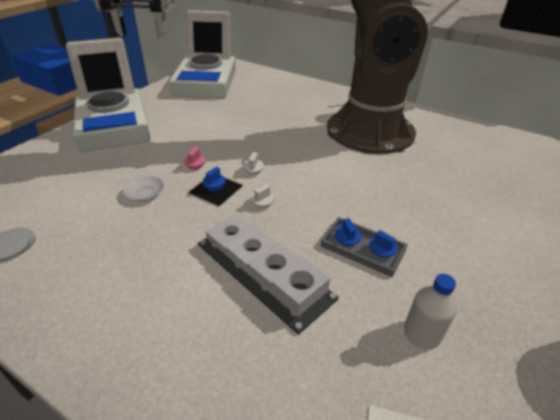

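The top picture shows the gauge with bores 4 to 1 at about (245,166), (268,173), (291,179) and (314,185). The pad's stopper is at about (370,235) and the tray at (228,235). I'll enlarge next.

```bash
python3 - <<'E'
from h import *
im=load('top0');f=im['frame'][:,:,::-1]
a=cv2.resize(f[140:215,215:345],None,fx=6,fy=6,interpolation=cv2.INTER_CUBIC);cv2.imwrite('pics/ga.png',cv2.convertScaleAbs(a,alpha=1.8))
a=cv2.resize(f[205:265,335:425],None,fx=8,fy=8,interpolation=cv2.INTER_CUBIC);cv2.imwrite('pics/sa.png',cv2.convertScaleAbs(a,alpha=2.2))
P=cloud(im)
for u,v in[(370,235),(364,235),(314,175),(291,168),(257,170),(314,185),(245,166),(400,300)]: print(u,v,P[v,u])
E
```

```text
370 235 [ 0.44756136 -0.2010467   0.04866197]
364 235 [ 0.44942188 -0.18978684  0.02628913]
314 175 [ 0.59920522 -0.0630811   0.04466796]
291 168 [ 0.61589351 -0.00475406  0.04969006]
257 170 [0.60966826 0.08100188 0.05257544]
314 185 [ 0.58029617 -0.06482733  0.00978449]
245 166 [0.63071709 0.11612966 0.00702825]
400 300 [ 0.28776157 -0.28221481 -0.0010502 ]
```

View pics/ga.png

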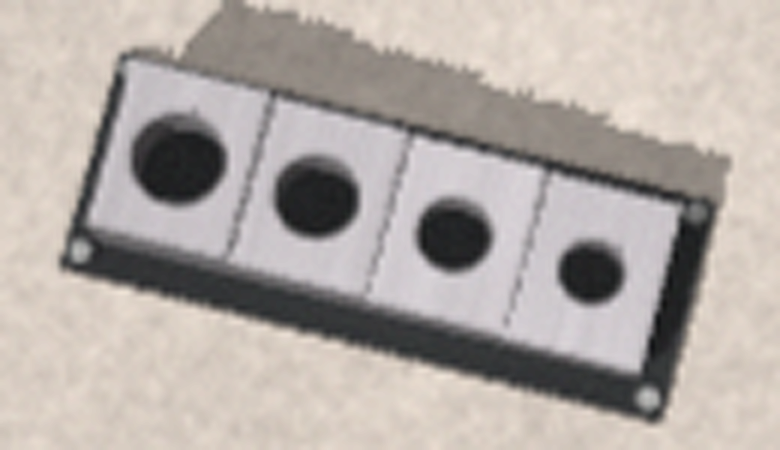

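View pics/sa.png

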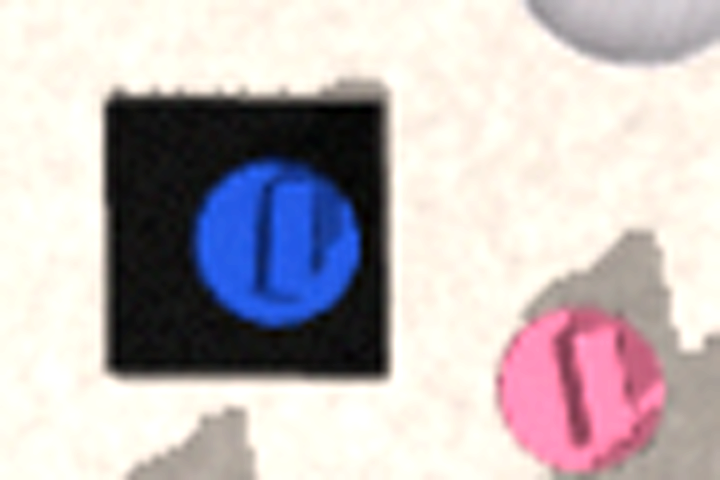

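```bash
python3 - <<'E'
from h import *
im=load('top0')
c=lambda X,Y,s,u0,v0:((X+.5)/s-.5+u0,(Y+.5)/s-.5+v0)
B=[]
for (X,Y),z in zip([(591,271),(454,233),(317,196),(180,158)],[.040,.045,.050,.055]):
    B.append(atz(im,*c(X,Y,6,215,140),z));print(B[-1])
B=np.array(B)
for i in range(3):d=B[i+1]-B[i];print(np.hypot(*d[:2]),np.degrees(np.arctan2(d[1],d[0])))
d=B[3]-B[0];print(np.degrees(np.arctan2(d[1],d[0]))-90)
S=atz(im,*c(277,243,8,335,205),.023);print('flange',S)
# blue mask fits
f=im['frame'].astype(int);m=(f[...,2]>f[...,0]+40)&(f[...,2]>60);m[:,:335]=0;m[:,400:]=0;m[:200]=0;m[265:]=0
v,u=np.nonzero(m);print(u.min(),u.max(),v.min(),v.max(),len(u))
P=cloud(im);q=P[m];t=q[q[:,2]>.040];print(len(t),t.mean(0),t.max(0)-t.min(0))
w,V=np.linalg.eigh(np.cov(t[:,:2].T));print(V[:,1],np.sqrt(w*12))
for a in[(272,180),(318,185),(305,295),(262,292)]:print(atz(im,*c(*a,8,335,205),.049))
s=observe();from scipy.spatial.transform import Rotation as R
print(R.from_rotvec(s['ee_rot']).as_matrix())
E
```

```text
[ 0.57499227 -0.06097135  0.04      ]
[ 0.5900208  -0.00301558  0.045     ]
[0.60456915 0.05475438 0.05      ]
[0.61949707 0.11234515 0.055     ]
0.059872602139209044 75.46280452718808
0.059573669729818216 75.86498099811408
0.0594940319892874 75.46835740567425
-14.401454960916595
flange [ 0.44996031 -0.20338519  0.023     ]
360 379 225 245 297
84 [ 0.44939756 -0.20326967  0.04923466] [0.03506949 0.01568002 0.01096987]
[-0.99403549  0.10905704] [0.01410772 0.03698284]
[ 0.46722411 -0.19778718  0.049     ]
[ 0.46576358 -0.21196014  0.049     ]
[ 0.43165761 -0.20731658  0.049     ]
[ 0.43248808 -0.19411142  0.049     ]
[[ 9.05716100e-01  4.23884231e-01 -7.10385603e-04]
 [ 4.23884806e-01 -9.05715304e-01  1.20774960e-03]
 [-1.31461104e-04 -1.39499992e-03 -9.99999018e-01]]
```

```bash
cat >> h.py <<'E'
from scipy.spatial.transform import Rotation as R
def to(p,yaw=None):
    s=observe();M=R.from_rotvec(s['ee_rot']).as_matrix()
    y=np.degrees(np.arctan2(M[1,0],M[0,0]))
    print('t',round(s['clock'],2),'pos',s['position'].round(4),'yaw',y.round(2),'tilt',M[2].round(4),'F',s['force'].round(2),'w',round(s['width'],3))
    print('xyz cm',(M.T@(np.array(p)-s['position'])*100).round(2),'turn',None if yaw is None else round(y-yaw,2))
E
python3 -c "
from h import *
to([.4497,-.2033,.1],-6.3)"
```

```text
t 0.1 pos [ 0.2647 -0.5656  0.199 ] yaw 25.08 tilt [-1.0e-04 -1.4e-03 -1.0e+00] F [0.27 0.29 0.09] w 1.001
xyz cm [ 32.12 -24.96   9.93] turn 31.38
```

Request:
{"name": "arm_command", "arguments": {
  "deltas": [
    {"xyz": [3.3,-2.6,0],"turn": 6,"jaw": 120},
    {"xyz": [6.6,-5.2,0],"turn": 12,"jaw": 120},
    {"xyz": [9.9,-7.8,1],"turn": 18,"jaw": 120},
    {"xyz": [13.2,-10.4,2],"turn": 24,"jaw": 120},
    {"xyz": [16.5,-12.9,3],"turn": 31.4,"jaw": 120}
  ],
  "force": 25
}}

```text
clock: 0.52
position: [0.3565, -0.3831, 0.1705]
ee_rot: [-3.136, 0.161, 0.001]
force: [0.6, 0.4, 0.3]
width: 0.689
```

```bash
python3 -c "
from h import *
to([.4497,-.2033,.1],-6.3)"
```

```text
t 0.52 pos [ 0.3565 -0.3831  0.1705] yaw -5.87 tilt [-9.0e-04 -1.7e-03 -1.0e+00] F [0.62 0.39 0.31] w 0.689
xyz cm [  7.44 -18.83   7.07] turn 0.43
```

Request:
{"name": "arm_command", "arguments": {
  "deltas": [
    {"xyz": [1.5,-3.8,1],"turn": 0.4,"jaw": 135},
    {"xyz": [3,-7.5,3],"turn": 0.4,"jaw": 135},
    {"xyz": [4.5,-11.3,5],"turn": 0.4,"jaw": 135},
    {"xyz": [6,-15,7],"turn": 0.4,"jaw": 135},
    {"xyz": [7.4,-18.8,7],"turn": 0.4,"jaw": 135}
  ]
}}

```text
clock: 0.93
position: [0.4433, -0.2111, 0.0993]
ee_rot: [-3.134, 0.173, 0.007]
force: [0.6, 0.3, -0.2]
width: 0.47
```

```bash
python3 -c "
from h import *
to([.4497,-.2033,.027],-6.3)
snap('wrist','w1');snap('top','t1')"
```

```text
t 0.93 pos [ 0.4433 -0.2111  0.0993] yaw -6.33 tilt [-0.0045 -0.0021 -1.    ] F [ 0.58  0.3  -0.23] w 0.47
xyz cm [ 0.59 -0.83  7.23] turn -0.03
```

View pics/w1.png

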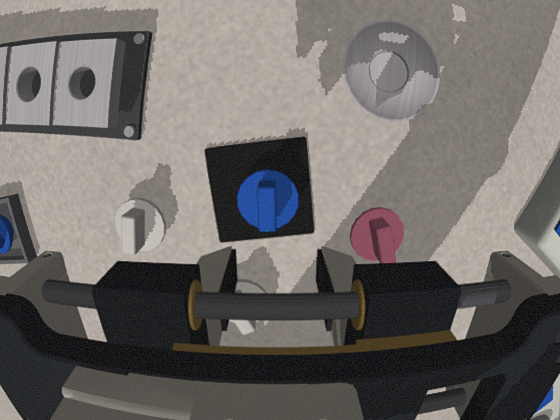

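The wrist view shows the stopper's bar at (267,200) lined up with the jaws, and the white and pink stoppers clear of them. Going down.

Request:
{"name": "arm_command", "arguments": {
  "deltas": [
    {"xyz": [0.6,-0.8,1],"turn": 0,"jaw": 135},
    {"xyz": [0.6,-0.8,3],"turn": 0,"jaw": 135},
    {"xyz": [0.6,-0.8,4.2],"turn": 0,"jaw": 135},
    {"xyz": [0.6,-0.8,4.2],"turn": 0,"jaw": 135}
  ]
}}

```text
clock: 1.37
position: [0.4521, -0.1968, 0.0564]
ee_rot: [-3.131, 0.154, 0.01]
force: [0.1, -0.5, 1.3]
width: 0.47
```

```bash
python3 -c "
from h import *
to([.4497,-.2033,.027],-6.3)
snap('wrist','w2')"
```

```text
t 1.37 pos [ 0.4521 -0.1968  0.0564] yaw -5.64 tilt [-0.0064 -0.0064 -1.    ] F [ 0.09 -0.53  1.27] w 0.47
xyz cm [-0.15  0.69  2.93] turn 0.66
```

View pics/w2.png

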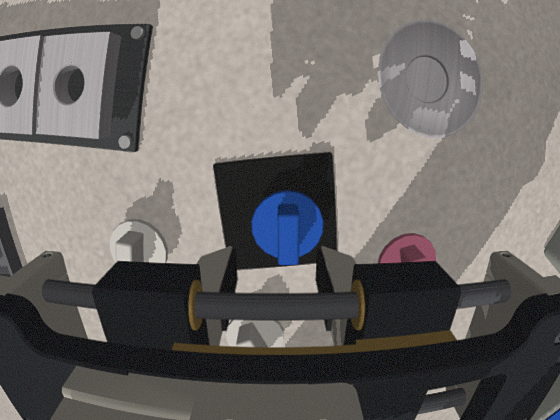

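The bar is now at (288,235), right of the jaw centre, because the arm overshot. I'll correct sideways and let it settle.

Request:
{"name": "arm_command", "arguments": {
  "deltas": [
    {"xyz": [-0.15,0.7,0],"turn": 0.6,"jaw": 135},
    {"xyz": [-0.15,0.7,0],"turn": 0.6,"jaw": 135},
    {"xyz": [-0.15,0.7,0],"turn": 0.6,"jaw": 135},
    {"xyz": [-0.15,0.7,0],"turn": 0.6,"jaw": 135}
  ]
}}

```text
clock: 1.75
position: [0.4508, -0.2046, 0.0582]
ee_rot: [-3.131, 0.173, 0.006]
force: [0.6, 0.2, -0.5]
width: 0.473
```

```bash
python3 -c "
from h import *
to([.4497,-.2033,.027],-6.3);print(observe()['dq'].round(3))
snap('wrist','w3')
to([.4497,-.2033,.027],-6.3)"
```

```text
t 1.75 pos [ 0.4508 -0.2046  0.0582] yaw -6.33 tilt [-0.004  -0.0056 -1.    ] F [ 0.6   0.18 -0.48] w 0.473
xyz cm [-0.11 -0.1   3.12] turn -0.03
[-0.005  0.001 -0.004  0.003 -0.001 -0.001 -0.002]
t 1.8 pos [ 0.4507 -0.2044  0.0581] yaw -6.3 tilt [-0.0042 -0.0057 -1.    ] F [ 0.76 -0.7  -0.42] w 0.472
xyz cm [-0.1  -0.08  3.11] turn -0.0
```

View pics/w3.png

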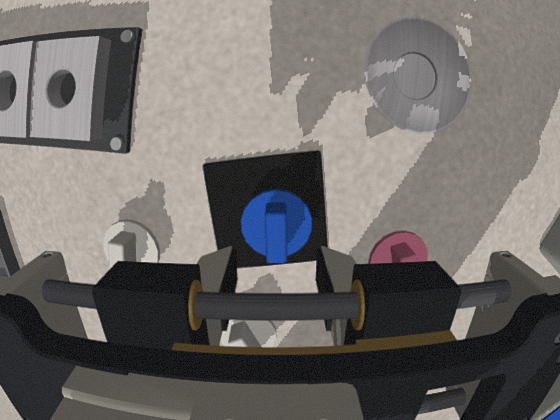

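The bar is at (276,235), centred between the jaws at (276,255). Descending.

Request:
{"name": "arm_command", "arguments": {
  "deltas": [
    {"xyz": [-0.1,-0.1,1.2],"turn": 0,"jaw": 135},
    {"xyz": [-0.1,-0.1,2.4],"turn": 0,"jaw": 135},
    {"xyz": [-0.1,-0.1,3],"turn": 0,"jaw": 135},
    {"xyz": [-0.1,-0.1,3],"turn": 0,"jaw": 135},
    {"xyz": [-0.1,-0.1,3],"turn": 0,"jaw": 135}
  ]
}}

```text
clock: 2.22
position: [0.4497, -0.203, 0.0282]
ee_rot: [-3.131, 0.172, 0.007]
force: [0.3, -0.1, 0.3]
width: 0.472
```

```bash
python3 -c "
from h import *
to([.4497,-.2033,.027],-6.3)
snap('wrist','w4')"
```

```text
t 2.22 pos [ 0.4497 -0.203   0.0282] yaw -6.3 tilt [-0.0047 -0.0059 -1.    ] F [ 0.32 -0.1   0.29] w 0.472
xyz cm [0.01 0.03 0.12] turn 0.0
```

View pics/w4.png

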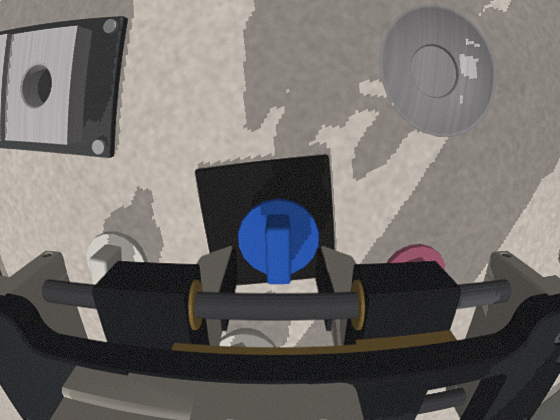

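The bar at (278,250) is between the fingers, so I'll close.

Request:
{"name": "arm_command", "arguments": {
  "deltas": [
    {"xyz": [0,0,0.1],"turn": 0,"jaw": 255},
    {"xyz": [0,0,0.1],"turn": 0,"jaw": 255},
    {"xyz": [0,0,0.1],"turn": 0,"jaw": 255},
    {"xyz": [0,0,0.1],"turn": 0,"jaw": 255},
    {"xyz": [0,0,0.1],"turn": 0,"jaw": 255}
  ],
  "force": 25
}}

```text
clock: 2.68
position: [0.4501, -0.2032, 0.0277]
ee_rot: [-3.131, 0.172, 0.005]
force: [-0.2, -0.1, -0.6]
width: 0.158
```

Request:
{"name": "arm_command", "arguments": {
  "deltas": [
    {"xyz": [0,0,0],"turn": 0,"jaw": 255},
    {"xyz": [0,0,-1],"turn": 0,"jaw": 255},
    {"xyz": [0,0,-3],"turn": 0,"jaw": 255},
    {"xyz": [0,0,-6],"turn": 0,"jaw": 255},
    {"xyz": [0,0,-6],"turn": 0,"jaw": 255}
  ]
}}

```text
clock: 3.1
position: [0.453, -0.2046, 0.0925]
ee_rot: [-3.133, 0.173, -0.005]
force: [0.7, -0.1, -0.5]
width: 0.005
```

```bash
python3 -c "
from h import *
to([.575,-.061,.085],-6.3)
snap('wrist','w5');snap('top','t5');snap('scene','s5')"
```

```text
t 3.1 pos [ 0.453  -0.2046  0.0925] yaw -6.31 tilt [ 0.0029 -0.0042 -1.    ] F [ 0.69 -0.06 -0.51] w 0.005
xyz cm [ 10.54 -15.61   0.85] turn -0.01
```

View pics/w5.png

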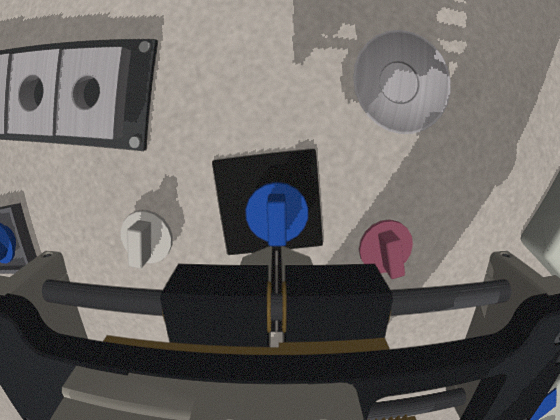

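View pics/s5.png

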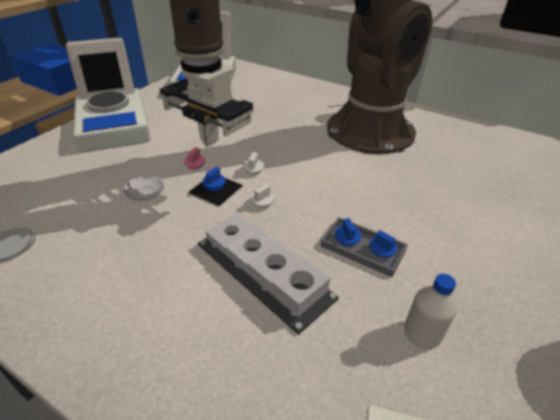

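The wrist view shows the stopper still on the pad at (277,215) while the jaws closed on nothing, so the grasp missed. I'll find out why.

```bash
python3 - <<'E'
from h import *
def proj(im,p):
    T=im['cam_to_world'];q=T[:3,:3].T@(np.array(p)-T[:3,3]);K=im['camera_matrix']
    return K[0,0]*q[0]/-q[2]+K[0,2],K[1,1]*-q[1]/-q[2]+K[1,2]
for n in('s5','t5'):
    im=load(n);print(n,proj(im,[.453,-.2046,.0925]),proj(im,[.4497,-.2033,.049]))
f=load('t5')['frame'][:,:,::-1]
cv2.imwrite('pics/t5c.png',cv2.convertScaleAbs(cv2.resize(f[190:290,320:450],None,fx=5,fy=5),alpha=2))
f=load('s5')['frame'][:,:,::-1]
cv2.imwrite('pics/s5c.png',cv2.convertScaleAbs(cv2.resize(f[80:230,140:300],None,fx=5,fy=5)[:600],alpha=1.3))
im=load('s5');P=cloud(im)
for u,v in[(213,175),(209,132),(209,138),(212,170)]:print(u,v,P[v,u])
w=load('w5');print(w['camera_matrix'],w['cam_to_world'])
E
```

```text
s5 (np.float64(209.73622386493494), np.float64(153.70233601708858)) (np.float64(212.8711279783892), np.float64(169.83894567924972))
t5 (np.float64(374.58279771556266), np.float64(231.13931003093134)) (np.float64(370.9220772953236), np.float64(234.13157843693526))
213 175 [ 0.45917946 -0.19597332  0.04352345]
209 132 [ 0.46397153 -0.19066191  0.15472721]
209 138 [ 0.46148332 -0.19452514  0.13844595]
212 170 [ 0.45135418 -0.20441653  0.04910941]
[[325.1922621    0.         276.11874557]
 [  0.         325.1922621  209.07373898]
 [  0.           0.           1.        ]] [[-0.10979108  0.94978049  0.2930238   0.53264632]
 [-0.99394497 -0.10360717 -0.03659162 -0.2140119 ]
 [-0.00439464 -0.29526697  0.95540468  0.2775464 ]
 [ 0.          0.          0.          1.        ]]
```

View pics/t5c.png

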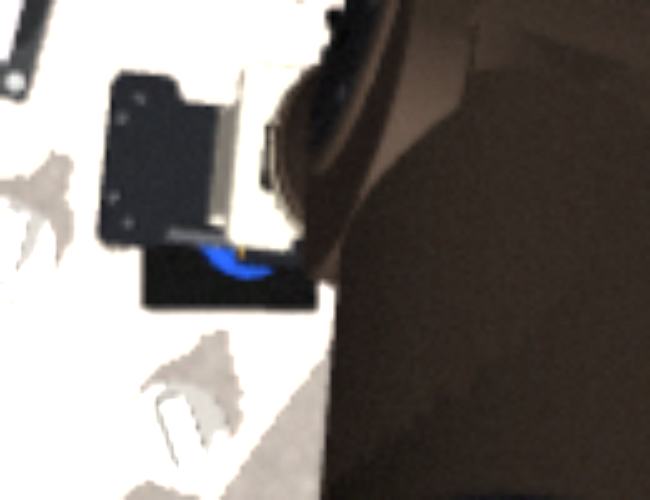

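View pics/s5c.png

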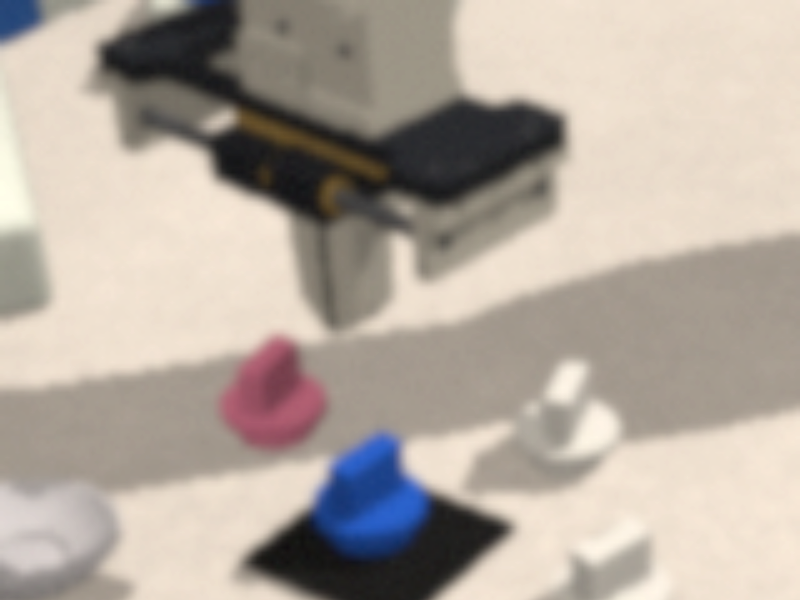

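```bash
python3 - <<'E'
from h import *
im=load('s5');P=cloud(im);f=im['frame']
for v in range(124,154,2):
    print(v,[tuple(P[v,u].round(3)) for u in(204,208,212)],f[v,208])
im=load('t5');P=cloud(im)
m=np.linalg.norm(P[...,:2]-[.453,-.205],axis=-1)<.12
print(np.sort(P[m][:,2])[-5:])
E
```

```text
124 [(np.float64(0.491), np.float64(-0.177), np.float64(0.189)), (np.float64(0.463), np.float64(-0.192), np.float64(0.172)), (np.float64(0.468), np.float64(-0.177), np.float64(0.179))] [87 83 74]
126 [(np.float64(0.458), np.float64(-0.207), np.float64(0.161)), (np.float64(0.464), np.float64(-0.191), np.float64(0.168)), (np.float64(0.46), np.float64(-0.185), np.float64(0.168))] [102  97  87]
128 [(np.float64(0.461), np.float64(-0.206), np.float64(0.158)), (np.float64(0.464), np.float64(-0.192), np.float64(0.164)), (np.float64(0.462), np.float64(-0.184), np.float64(0.165))] [103  98  88]
130 [(np.float64(0.459), np.float64(-0.208), np.float64(0.151)), (np.float64(0.465), np.float64(-0.192), np.float64(0.159)), (np.float64(0.46), np.float64(-0.186), np.float64(0.159))] [104  97  87]
132 [(np.float64(0.461), np.float64(-0.207), np.float64(0.148)), (np.float64(0.465), np.float64(-0.193), np.float64(0.155)), (np.float64(0.459), np.float64(-0.187), np.float64(0.154))] [104  98  89]
134 [(np.float64(0.461), np.float64(-0.207), np.float64(0.144)), (np.float64(0.464), np.float64(-0.194), np.fl
[... 1234 characters left out ...]
0.323), np.float64(-0.002))] [135 127 117]
148 [(np.float64(0.33), np.float64(-0.333), np.float64(-0.001)), (np.float64(0.323), np.float64(-0.326), np.float64(-0.002)), (np.float64(0.317), np.float64(-0.317), np.float64(-0.002))] [135 127 117]
150 [(np.float64(0.338), np.float64(-0.327), np.float64(-0.001)), (np.float64(0.331), np.float64(-0.319), np.float64(-0.002)), (np.float64(0.324), np.float64(-0.312), np.float64(-0.003))] [128 120 111]
152 [(np.float64(0.345), np.float64(-0.321), np.float64(-0.001)), (np.float64(0.34), np.float64(-0.312), np.float64(-0.001)), (np.float64(0.335), np.float64(-0.302), np.float64(0.0))] [127 119 110]
[0.67671564 0.67706162 0.67733062 0.67738568 0.67761802]
```

```bash
python3 - <<'E'
from h import *
to([.575,-.061,.085],-6.3)
print(observe()['joints'].round(3))
snap('scene','s6')
P=cloud(load('s6'))
for v in range(136,158,2): print(v,P[v,207].round(3),P[v,209].round(3))
to([.575,-.061,.085],-6.3)
E
```

```text
t 3.25 pos [ 0.4505 -0.2036  0.0882] yaw -6.3 tilt [-0.0026 -0.0054 -1.    ] F [-0.77 -0.16 -0.31] w 0.007
xyz cm [ 10.82 -15.54   0.38] turn 0.0
[ 0.341  0.361 -0.026  2.014  0.006  0.771 -1.369]
136 [ 0.463 -0.198  0.142] [ 0.463 -0.193  0.144]
138 [ 0.463 -0.198  0.138] [ 0.461 -0.195  0.138]
140 [ 0.464 -0.198  0.134] [ 0.46  -0.196  0.133]
142 [ 0.463 -0.2    0.128] [ 0.461 -0.196  0.128]
144 [ 0.46  -0.203  0.12 ] [ 0.461 -0.196  0.124]
146 [ 0.46  -0.204  0.116] [ 0.461 -0.197  0.119]
148 [ 0.325 -0.328 -0.002] [ 0.323 -0.323 -0.001]
150 [ 0.335 -0.319  0.   ] [ 0.332 -0.315  0.   ]
152 [ 0.341 -0.314 -0.001] [ 0.338 -0.31  -0.001]
154 [ 0.348 -0.309 -0.001] [ 0.345 -0.304 -0.001]
156 [ 0.358 -0.3    0.001] [ 0.352 -0.299 -0.001]
t 3.3 pos [ 0.4499 -0.2034  0.0875] yaw -6.3 tilt [-0.004  -0.0057 -1.    ] F [-1.36  0.24 -0.64] w 0.003
xyz cm [ 10.87 -15.53   0.3 ] turn -0.0
```

The scene picture puts the fingertip at pixel (207,146), z about 0.117, while the reported TCP z is 0.088. The real fingers end about 27 mm above the reported TCP, so the jaws closed just above the bar. I'll check this with the jaws open.

Request:
{"name": "arm_command", "arguments": {
  "deltas": [
    {"xyz": [0,0,1.5],"jaw": 135},
    {"xyz": [0,0,2.5],"jaw": 135},
    {"xyz": [0,0,2.5],"jaw": 135},
    {"xyz": [0,0,2.5],"jaw": 135},
    {"xyz": [0,0,2.5],"jaw": 135}
  ]
}}

```text
schema error: expected keys xyz, turn, jaw
```

```bash
python3 - <<'E'
from h import *
to([.4497,-.2033,.0],-6.3)
im=snap('scene','s7')
f=im['frame'][:,:,::-1]
cv2.imwrite('pics/s7c.png',cv2.convertScaleAbs(cv2.resize(f[90:210,140:300],None,fx=5,fy=5),alpha=1.5))
E
```

```text
t 3.3 pos [ 0.4499 -0.2034  0.0875] yaw -6.3 tilt [-0.004  -0.0057 -1.    ] F [-1.36  0.24 -0.64] w 0.003
xyz cm [0.01 0.04 8.75] turn -0.0
```

View pics/s7c.png

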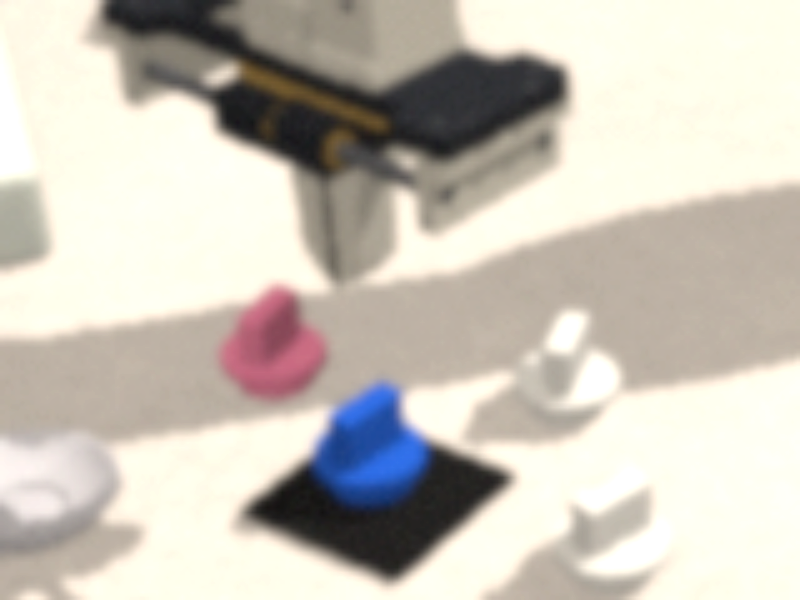

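Request:
{"name": "arm_command", "arguments": {
  "deltas": [
    {"xyz": [0,0,1.5],"turn": 0,"jaw": 135},
    {"xyz": [0,0,2.5],"turn": 0,"jaw": 135},
    {"xyz": [0,0,2.5],"turn": 0,"jaw": 135},
    {"xyz": [0,0,2.5],"turn": 0,"jaw": 135},
    {"xyz": [0,0,2.5],"turn": 0,"jaw": 135}
  ]
}}

```text
clock: 3.77
position: [0.4494, -0.2031, 0.062]
ee_rot: [-3.13, 0.172, 0.008]
force: [-0.1, -0.2, 0.3]
width: 0.318
```

```bash
python3 - <<'E'
from h import *
to([.4497,-.2033,.0],-6.3)
im=snap('scene','s8')
to([.4497,-.2033,.0],-6.3)
f=im['frame'][:,:,::-1]
cv2.imwrite('pics/s8c.png',cv2.convertScaleAbs(cv2.resize(f[90:210,140:300],None,fx=5,fy=5),alpha=1.5))
P=cloud(im)
for v in range(146,166,2): print(v,[tuple(P[v,u].round(3)) for u in range(198,222,4)])
E
```

```text
t 3.77 pos [ 0.4494 -0.2031  0.062 ] yaw -6.3 tilt [-0.0056 -0.0061 -1.    ] F [-0.08 -0.23  0.26] w 0.318
xyz cm [0.07 0.05 6.2 ] turn 0.0
t 3.82 pos [ 0.4497 -0.2032  0.0623] yaw -6.3 tilt [-0.0049 -0.0059 -1.    ] F [-0.64  0.64 -0.25] w 0.361
xyz cm [0.04 0.05 6.23] turn 0.0
146 [(np.float64(0.458), np.float64(-0.231), np.float64(0.105)), (np.float64(0.456), np.float64(-0.221), np.float64(0.108)), (np.float64(0.449), np.float64(-0.216), np.float64(0.106)), (np.float64(0.315), np.float64(-0.325), np.float64(0.0)), (np.float64(0.464), np.float64(-0.181), np.float64(0.125)), (np.float64(0.463), np.float64(-0.171), np.float64(0.128))]
148 [(np.float64(0.457), np.float64(-0.232), np.float64(0.1)), (np.float64(0.459), np.float64(-0.219), np.float64(0.105)), (np.float64(0.45), np.float64(-0.217), np.float64(0.101)), (np.float64(0.321), np.float64(-0.321), np.float64(-0.001)), (np.float64(0.463), np.float64(-0.182), np.float64(0.12)), (np.float64(0.464), np.float64(-0.171), np.float64(0.124))]
150 [(np.float64(0.394), np.float64(-0.294), np.float64(0.04)), (np.float64(0.459), np.float64(
[... 2112 characters left out ...]
, np.float64(-0.282), np.float64(0.019)), (np.float64(0.404), np.float64(-0.276), np.float64(0.018)), (np.float64(0.379), np.float64(-0.286), np.float64(-0.0)), (np.float64(0.374), np.float64(-0.277), np.float64(0.0)), (np.float64(0.367), np.float64(-0.27), np.float64(-0.001)), (np.float64(0.364), np.float64(-0.261), np.float64(0.001))]
164 [(np.float64(0.416), np.float64(-0.279), np.float64(0.017)), (np.float64(0.408), np.float64(-0.273), np.float64(0.015)), (np.float64(0.385), np.float64(-0.282), np.float64(-0.001)), (np.float64(0.38), np.float64(-0.273), np.float64(-0.001)), (np.float64(0.375), np.float64(-0.264), np.float64(-0.0)), (np.float64(0.37), np.float64(-0.256), np.float64(0.0))]
```

View pics/s8c.png

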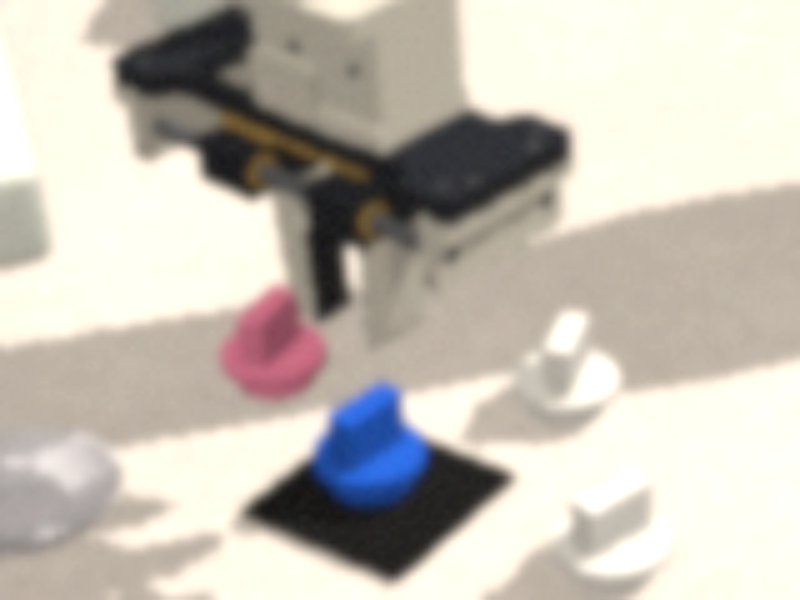

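With the jaws open, the fingertips at (196,153) and (215,161) have z about 0.09 against a reported 0.062. The 27 mm offset is confirmed and the sideways position agrees, so I'll use it. Straddling the bar now.

Request:
{"name": "arm_command", "arguments": {
  "deltas": [
    {"xyz": [0,0,1.5],"turn": 0,"jaw": 135},
    {"xyz": [0,0,3.0],"turn": 0,"jaw": 135},
    {"xyz": [0,0,4.5],"turn": 0,"jaw": 135},
    {"xyz": [0,0,5.0],"turn": 0,"jaw": 135},
    {"xyz": [0,0,5.0],"turn": 0,"jaw": 135}
  ]
}}

```text
clock: 4.23
position: [0.4488, -0.2027, 0.0116]
ee_rot: [-3.13, 0.172, 0.01]
force: [0.8, 0.3, -0.3]
width: 0.472
```

```bash
python3 - <<'E'
from h import *
to([.4497,-.2033,.0],-6.3)
im=snap('scene','s9')
to([.4497,-.2033,.0],-6.3)
f=im['frame'][:,:,::-1]
cv2.imwrite('pics/s9c.png',cv2.convertScaleAbs(cv2.resize(f[110:220,150:290],None,fx=5,fy=5),alpha=1.5))
E
```

```text
t 4.23 pos [ 0.4488 -0.2027  0.0116] yaw -6.3 tilt [-0.0066 -0.0063 -1.    ] F [ 0.77  0.32 -0.26] w 0.472
xyz cm [0.1  0.06 1.16] turn 0.0
t 4.28 pos [ 0.4494 -0.2029  0.0124] yaw -6.3 tilt [-0.0054 -0.0061 -1.    ] F [-0.4  -0.22  0.4 ] w 0.469
xyz cm [0.04 0.05 1.24] turn -0.0
```

View pics/s9c.png

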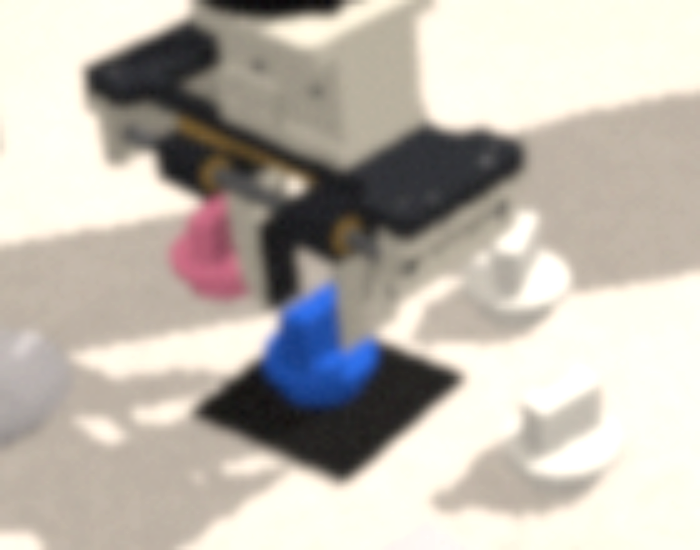

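The fingers now straddle the bar, with tips well above the flange. Down 11 mm more, then close.

Request:
{"name": "arm_command", "arguments": {
  "deltas": [
    {"xyz": [0.05,0.05,0.6],"turn": 0,"jaw": 135},
    {"xyz": [0.05,0.05,1.1],"turn": 0,"jaw": 135},
    {"xyz": [0.05,0.05,1.1],"turn": 0,"jaw": 135},
    {"xyz": [0.05,0.05,1.1],"turn": 0,"jaw": 135}
  ]
}}

```text
clock: 4.62
position: [0.4497, -0.2033, 0.0014]
ee_rot: [-3.13, 0.172, 0.008]
force: [0.2, 0.6, 0.8]
width: 0.468
```

Request:
{"name": "arm_command", "arguments": {
  "deltas": [
    {"xyz": [0,0,0],"turn": 0,"jaw": 255},
    {"xyz": [0,0,0],"turn": 0,"jaw": 255},
    {"xyz": [0,0,0],"turn": 0,"jaw": 255},
    {"xyz": [0,0,0],"turn": 0,"jaw": 255},
    {"xyz": [0,0,0],"turn": 0,"jaw": 255}
  ],
  "force": 25
}}

```text
clock: 5.03
position: [0.4498, -0.2034, 0.0015]
ee_rot: [-3.131, 0.172, 0.008]
force: [-0.7, -0.7, -0.5]
width: 0.158
```

Request:
{"name": "arm_command", "arguments": {
  "deltas": [
    {"xyz": [0,0,0],"turn": 0,"jaw": 255},
    {"xyz": [0,0,0],"turn": 0,"jaw": 255},
    {"xyz": [0,0,0],"turn": 0,"jaw": 255},
    {"xyz": [0,0,0],"turn": 0,"jaw": 255}
  ]
}}

```text
clock: 5.37
position: [0.4498, -0.2034, 0.0015]
ee_rot: [-3.131, 0.172, 0.008]
force: [-0.8, -1.3, 0.0]
width: 0.152
```

```bash
python3 - <<'E'
from h import *
to([.4497,-.2033,.0],-6.3)
E
```

```text
t 5.37 pos [ 0.4498 -0.2034  0.0015] yaw -6.3 tilt [-0.0054 -0.006  -1.    ] F [-0.79 -1.27  0.05] w 0.152
xyz cm [-0.01 -0.01  0.15] turn -0.0
```

The opening is 14.0 mm, the bar's width, so it is held. Lifting.

Request:
{"name": "arm_command", "arguments": {
  "deltas": [
    {"xyz": [0,0,-1],"turn": 0,"jaw": 255},
    {"xyz": [0,0,-3],"turn": 0,"jaw": 255},
    {"xyz": [0,0,-6],"turn": 0,"jaw": 255},
    {"xyz": [0,0,-8],"turn": 0,"jaw": 255},
    {"xyz": [0,0,-8],"turn": 0,"jaw": 255}
  ]
}}

```text
clock: 5.78
position: [0.4527, -0.2048, 0.0859]
ee_rot: [-3.132, 0.173, -0.002]
force: [0.1, 0.2, -1.2]
width: 0.149
```

```bash
python3 - <<'E'
from h import *
to([.575,-.061,.075],-6.3)
im=snap('scene','s10')
to([.575,-.061,.075],-6.3)
E
```

```text
t 5.78 pos [ 0.4527 -0.2048  0.0859] yaw -6.31 tilt [ 9.0e-04 -4.6e-03 -1.0e+00] F [ 0.1   0.21 -1.24] w 0.149
xyz cm [ 10.58 -15.63   1.17] turn -0.01
t 5.83 pos [ 0.4518 -0.2045  0.084 ] yaw -6.31 tilt [-8.e-04 -5.e-03 -1.e+00] F [-0.02  0.6  -0.73] w 0.15
xyz cm [ 10.67 -15.61   0.97] turn -0.01
```

View pics/s10.png

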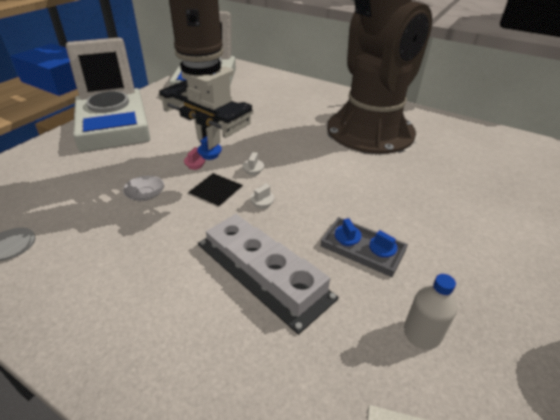

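The stopper is lifted, at (208,150) in the scene view, and the pad is empty. Carrying it over bore 1.

Request:
{"name": "arm_command", "arguments": {
  "deltas": [
    {"xyz": [2,-3,0],"turn": 0,"jaw": 255},
    {"xyz": [4,-6,0],"turn": 0,"jaw": 255},
    {"xyz": [6,-9,0.5],"turn": 0,"jaw": 255},
    {"xyz": [8,-12,1],"turn": 0,"jaw": 255},
    {"xyz": [9,-13.5,1],"turn": 0,"jaw": 255}
  ]
}}

```text
clock: 6.25
position: [0.5576, -0.0752, 0.0732]
ee_rot: [-3.13, 0.166, 0.002]
force: [0.0, 0.8, -0.4]
width: 0.15
```

```bash
python3 - <<'E'
from h import *
to([.575,-.061,.06],-6.3)
E
```

```text
t 6.25 pos [ 0.5576 -0.0752  0.0732] yaw -6.07 tilt [-0.0018 -0.0071 -1.    ] F [ 0.01  0.8  -0.42] w 0.15
xyz cm [ 1.58 -1.59  1.33] turn 0.23
```

Request:
{"name": "arm_command", "arguments": {
  "deltas": [
    {"xyz": [1.6,-1.6,0.8],"turn": 0.2,"jaw": 255},
    {"xyz": [1.6,-1.6,1.3],"turn": 0.2,"jaw": 255},
    {"xyz": [1.6,-1.6,1.3],"turn": 0.2,"jaw": 255},
    {"xyz": [1.6,-1.6,1.3],"turn": 0.2,"jaw": 255},
    {"xyz": [1.6,-1.6,1.3],"turn": 0.2,"jaw": 255}
  ]
}}

```text
clock: 6.67
position: [0.5742, -0.062, 0.0601]
ee_rot: [-3.13, 0.173, 0.004]
force: [0.8, 0.6, -0.5]
width: 0.152
```

```bash
python3 - <<'E'
from h import *
to([.575,-.061,.04],-6.3)
snap('top','t11');snap('wrist','w11')
im=snap('scene','s11')
f=im['frame'][:,:,::-1]
cv2.imwrite('pics/s11c.png',cv2.convertScaleAbs(cv2.resize(f[160:280,170:310],None,fx=5,fy=5),alpha=1.5))
to([.575,-.061,.04],-6.3)
E
```

```text
t 6.67 pos [ 0.5742 -0.062   0.0601] yaw -6.34 tilt [-0.003  -0.0065 -1.    ] F [ 0.81  0.64 -0.55] w 0.152
xyz cm [ 0.07 -0.1   2.01] turn -0.04
t 6.82 pos [ 0.5749 -0.0619  0.0607] yaw -6.35 tilt [-0.0016 -0.0068 -1.    ] F [ 0.43  0.12 -0.72] w 0.15
xyz cm [ 0.01 -0.07  2.07] turn -0.05
```

View pics/s11c.png

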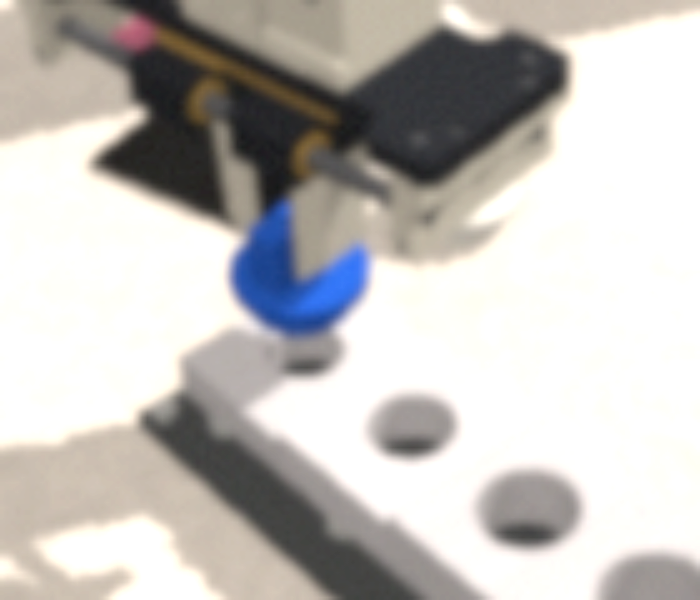

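View pics/w11.png

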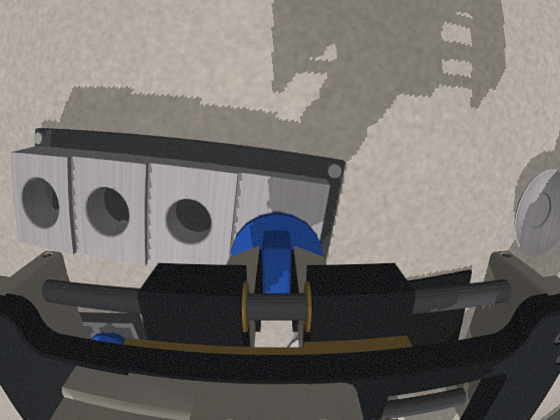

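The scene crop shows the stopper upright above bore 1, whose mouth is at crop pixel (308,350). Expected contact is at a reported TCP z of about 0.0365.

Request:
{"name": "arm_command", "arguments": {
  "deltas": [
    {"xyz": [0,-0.05,0.8],"turn": 0,"jaw": 255},
    {"xyz": [0,-0.05,1.6],"turn": 0,"jaw": 255},
    {"xyz": [0,-0.05,2.1],"turn": 0,"jaw": 255},
    {"xyz": [0,-0.05,2.1],"turn": 0,"jaw": 255},
    {"xyz": [0,-0.05,2.1],"turn": 0,"jaw": 255}
  ]
}}

```text
clock: 7.23
position: [0.5744, -0.0612, 0.039]
ee_rot: [-3.13, 0.174, 0.004]
force: [0.9, 0.5, 0.3]
width: 0.149
```

```bash
python3 - <<'E'
from h import *
to([.575,-.061,.035],-6.3)
im=snap('scene','s12')
f=im['frame'][:,:,::-1]
cv2.imwrite('pics/s12c.png',cv2.convertScaleAbs(cv2.resize(f[160:280,170:310],None,fx=5,fy=5),alpha=1.5))
to([.575,-.061,.035],-6.3)
E
```

```text
t 7.23 pos [ 0.5744 -0.0612  0.039 ] yaw -6.35 tilt [-0.0029 -0.0067 -1.    ] F [0.87 0.47 0.33] w 0.149
xyz cm [ 0.06 -0.03  0.4 ] turn -0.05
t 7.28 pos [ 0.5748 -0.0612  0.0394] yaw -6.35 tilt [-0.0021 -0.0069 -1.    ] F [ 1.05 -0.39 -0.35] w 0.152
xyz cm [ 0.02 -0.02  0.44] turn -0.05
```

View pics/s12c.png

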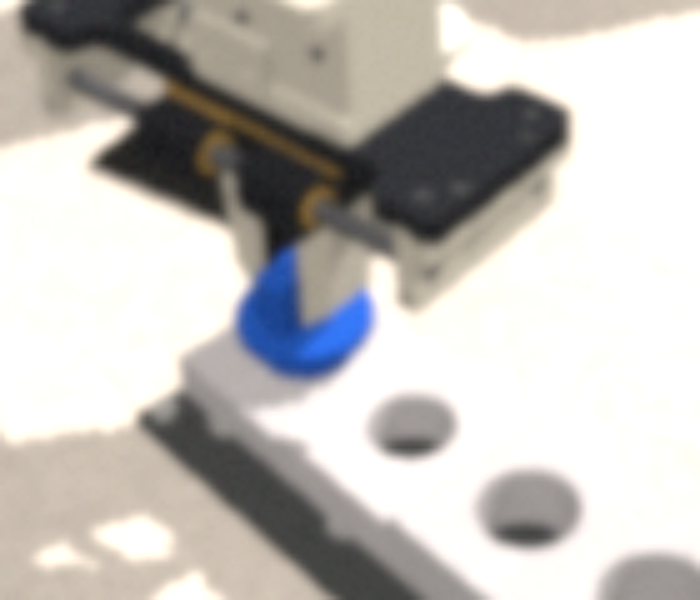

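The stopper hovers just over bore 1. Pressing gently in small increments.

Request:
{"name": "arm_command", "arguments": {
  "deltas": [
    {"xyz": [0,0,0.2],"turn": 0,"jaw": 255},
    {"xyz": [0,0,0.35],"turn": 0,"jaw": 255},
    {"xyz": [0,0,0.4],"turn": 0,"jaw": 255},
    {"xyz": [0,0,0.4],"turn": 0,"jaw": 255}
  ]
}}

```text
clock: 7.62
position: [0.5751, -0.0611, 0.0357]
ee_rot: [-3.13, 0.173, 0.002]
force: [-1.0, 0.1, 3.6]
width: 0.152
```

```bash
python3 -c "
from h import *
to([.575,-.061,.035],-6.3)"
```

```text
t 7.62 pos [ 0.5751 -0.0611  0.0357] yaw -6.35 tilt [-0.0014 -0.0069 -1.    ] F [-0.96  0.12  3.65] w 0.152
xyz cm [-0.01 -0.01  0.07] turn -0.05
```

Contact came where expected. 1.2 mm more for a sure press.

Request:
{"name": "arm_command", "arguments": {
  "deltas": [
    {"xyz": [0,0,0.1],"turn": 0,"jaw": 255},
    {"xyz": [0,0,0.12],"turn": 0,"jaw": 255},
    {"xyz": [0,0,0.12],"turn": 0,"jaw": 255},
    {"xyz": [0,0,0.12],"turn": 0,"jaw": 255}
  ]
}}

```text
clock: 7.95
position: [0.5752, -0.0611, 0.0349]
ee_rot: [-3.13, 0.173, 0.001]
force: [-1.8, -0.3, 6.8]
width: 0.152
```

```bash
python3 - <<'E'
from h import *
to([.575,-.061,.035],-6.3)
im=snap('scene','s13')
f=im['frame'][:,:,::-1]
cv2.imwrite('pics/s13c.png',cv2.convertScaleAbs(cv2.resize(f[160:280,170:310],None,fx=5,fy=5),alpha=1.3))
to([.575,-.061,.06],-6.3)
E
```

```text
t 7.95 pos [ 0.5752 -0.0611  0.0349] yaw -6.34 tilt [-0.0011 -0.0069 -1.    ] F [-1.84 -0.35  6.85] w 0.152
xyz cm [-0.02 -0.01 -0.01] turn -0.04
t 8.0 pos [ 0.5752 -0.0611  0.0348] yaw -6.34 tilt [-0.0011 -0.0069 -1.    ] F [-2.1   0.91  5.76] w 0.152
xyz cm [-0.02 -0.03 -2.52] turn -0.04
```

View pics/s13c.png

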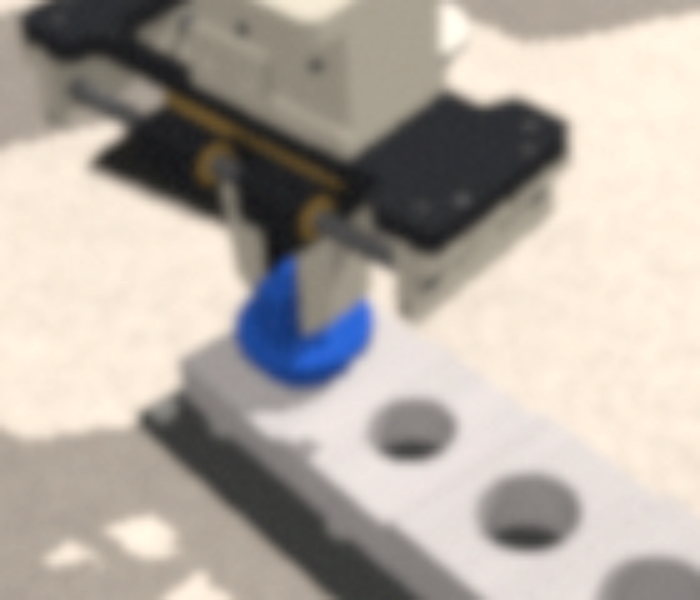

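Pressed at about 6 N with the plate down about 1.6 mm, and it did not enter, as expected. Now bore 2.

```bash
python3 -c "
from h import *
to([.590,-.003,.065],-6.3)"
```

```text
t 8.0 pos [ 0.5752 -0.0611  0.0348] yaw -6.34 tilt [-0.0011 -0.0069 -1.    ] F [-2.1   0.91  5.76] w 0.152
xyz cm [ 0.83 -5.96 -2.98] turn -0.04
```

Request:
{"name": "arm_command", "arguments": {
  "deltas": [
    {"xyz": [0,0,-1.5],"turn": 0,"jaw": 255},
    {"xyz": [0,0,-3],"turn": 0,"jaw": 255},
    {"xyz": [0.3,-2.0,-3],"turn": 0,"jaw": 255},
    {"xyz": [0.6,-4.5,-3],"turn": 0,"jaw": 255},
    {"xyz": [0.8,-5.9,-3],"turn": 0,"jaw": 255}
  ]
}}

```text
clock: 8.42
position: [0.5902, -0.0008, 0.0654]
ee_rot: [-3.128, 0.171, 0.0]
force: [-0.1, 1.0, -0.6]
width: 0.153
```

```bash
python3 -c "
from h import *
to([.590,-.003,.045],-6.3)"
```

```text
t 8.42 pos [ 0.5902 -0.0008  0.0654] yaw -6.26 tilt [-6.0e-04 -8.4e-03 -1.0e+00] F [-0.06  0.97 -0.64] w 0.153
xyz cm [0.01 0.24 2.04] turn 0.04
```

Request:
{"name": "arm_command", "arguments": {
  "deltas": [
    {"xyz": [0,0.2,0.8],"turn": 0,"jaw": 255},
    {"xyz": [0,0.2,1.6],"turn": 0,"jaw": 255},
    {"xyz": [0,0.2,2.0],"turn": 0,"jaw": 255},
    {"xyz": [0,0.2,2.0],"turn": 0,"jaw": 255},
    {"xyz": [0,0.2,2.0],"turn": 0,"jaw": 255}
  ]
}}

```text
clock: 8.83
position: [0.5893, -0.0041, 0.0447]
ee_rot: [-3.129, 0.174, 0.002]
force: [0.3, 0.7, -1.0]
width: 0.155
```

```bash
python3 -c "
from h import *
to([.590,-.003,.041],-6.3)
im=snap('scene','s14')
f=im['frame'][:,:,::-1]
cv2.imwrite('pics/s14c.png',cv2.convertScaleAbs(cv2.resize(f[170:290,190:330],None,fx=5,fy=5),alpha=1.3))
to([.590,-.003,.041],-6.3)"
```

```text
t 8.83 pos [ 0.5893 -0.0041  0.0447] yaw -6.36 tilt [-0.002  -0.0075 -1.    ] F [ 0.25  0.73 -1.  ] w 0.155
xyz cm [ 0.06 -0.11  0.37] turn -0.06
t 8.88 pos [ 0.5896 -0.0038  0.0451] yaw -6.35 tilt [-0.0013 -0.0078 -1.    ] F [ 1.09  0.96 -0.91] w 0.149
xyz cm [ 0.03 -0.08  0.41] turn -0.05
```

View pics/s14c.png

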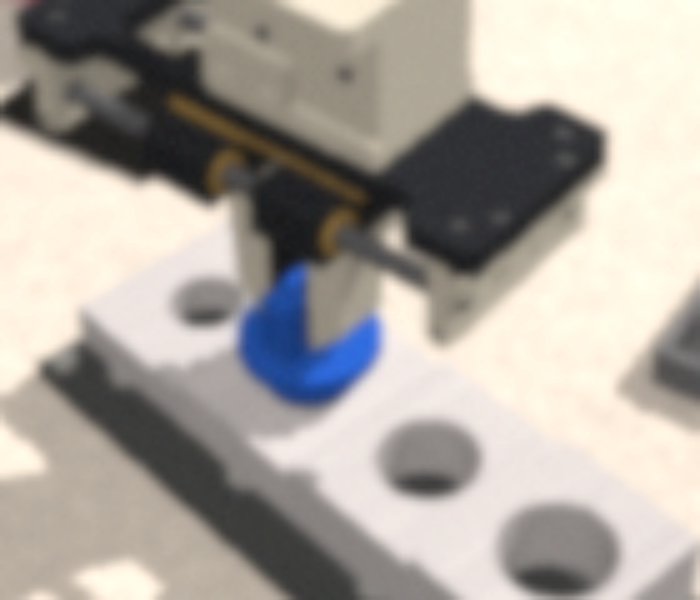

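Hovering centred over bore 2. Lowering with the sideways correction.

Request:
{"name": "arm_command", "arguments": {
  "deltas": [
    {"xyz": [0.03,-0.08,0.1],"turn": 0,"jaw": 255},
    {"xyz": [0.03,-0.08,0.2],"turn": 0,"jaw": 255},
    {"xyz": [0.03,-0.08,0.35],"turn": 0,"jaw": 255},
    {"xyz": [0.03,-0.08,0.45],"turn": 0,"jaw": 255},
    {"xyz": [0.03,-0.08,0.5],"turn": 0,"jaw": 255}
  ]
}}

```text
clock: 9.3
position: [0.5903, -0.0032, 0.0404]
ee_rot: [-3.129, 0.174, 0.0]
force: [-0.2, -0.7, 3.7]
width: 0.152
```

Request:
{"name": "arm_command", "arguments": {
  "deltas": [
    {"xyz": [0,0,0.05],"turn": 0,"jaw": 255},
    {"xyz": [0,0,0.1],"turn": 0,"jaw": 255},
    {"xyz": [0,0,0.1],"turn": 0,"jaw": 255}
  ]
}}

```text
clock: 9.55
position: [0.5904, -0.0032, 0.0397]
ee_rot: [-3.129, 0.174, 0.0]
force: [-2.8, -0.1, 5.8]
width: 0.151
```

```bash
python3 -c "
from h import *
to([.590,-.003,.041],-6.3)
print(observe()['ft_torque'])"
```

```text
t 9.55 pos [ 0.5904 -0.0032  0.0397] yaw -6.35 tilt [-4.0e-04 -7.7e-03 -1.0e+00] F [-2.82 -0.09  5.84] w 0.151
xyz cm [-0.04 -0.02 -0.13] turn -0.05
[-0.16197795  0.48307962  0.02437153]
```

About 5.8 N at 1.8 mm of press, and it stays on top. I'll confirm that isn't misalignment with a small search at lighter pressure, ±1.5 mm.

Request:
{"name": "arm_command", "arguments": {
  "deltas": [
    {"xyz": [0,0,-0.05],"turn": 0,"jaw": 255},
    {"xyz": [0.15,0,-0.05],"turn": 0,"jaw": 255},
    {"xyz": [0.2,0,-0.05],"turn": 0,"jaw": 255},
    {"xyz": [0.2,0,-0.05],"turn": 0,"jaw": 255},
    {"xyz": [0.2,0,-0.05],"turn": 0,"jaw": 255}
  ]
}}

```text
clock: 9.97
position: [0.5921, -0.0033, 0.0401]
ee_rot: [-3.129, 0.174, 0.001]
force: [-2.9, 0.2, 5.1]
width: 0.148
```

Request:
{"name": "arm_command", "arguments": {
  "deltas": [
    {"xyz": [-0.15,0,0],"turn": 0,"jaw": 255},
    {"xyz": [-0.3,0,0],"turn": 0,"jaw": 255},
    {"xyz": [-0.4,0,0],"turn": 0,"jaw": 255},
    {"xyz": [-0.4,0,0],"turn": 0,"jaw": 255},
    {"xyz": [-0.4,0,0],"turn": 0,"jaw": 255}
  ]
}}

```text
clock: 10.38
position: [0.5889, -0.0028, 0.0405]
ee_rot: [-3.129, 0.174, -0.002]
force: [2.3, -0.6, 4.8]
width: 0.151
```

Request:
{"name": "arm_command", "arguments": {
  "deltas": [
    {"xyz": [0.1,0,0],"turn": 0,"jaw": 255},
    {"xyz": [0.2,0.15,0],"turn": 0,"jaw": 255},
    {"xyz": [0.2,0.2,0],"turn": 0,"jaw": 255},
    {"xyz": [0.2,0.2,0],"turn": 0,"jaw": 255},
    {"xyz": [0.2,0.2,0],"turn": 0,"jaw": 255}
  ]
}}

```text
clock: 10.8
position: [0.5902, -0.0046, 0.0402]
ee_rot: [-3.129, 0.173, -0.0]
force: [-1.3, 3.2, 5.3]
width: 0.152
```

Request:
{"name": "arm_command", "arguments": {
  "deltas": [
    {"xyz": [0,-0.15,0],"turn": 0,"jaw": 255},
    {"xyz": [0,-0.3,0],"turn": 0,"jaw": 255},
    {"xyz": [0,-0.4,0],"turn": 0,"jaw": 255},
    {"xyz": [0,-0.4,0],"turn": 0,"jaw": 255},
    {"xyz": [0,-0.4,0],"turn": 0,"jaw": 255}
  ]
}}

```text
clock: 11.22
position: [0.5907, -0.0011, 0.0403]
ee_rot: [-3.129, 0.174, -0.0]
force: [-0.9, -2.8, 3.9]
width: 0.148
```

```bash
python3 -c "
from h import *
to([.590,-.003,.041],-6.3)
im=snap('scene','s15')
f=im['frame'][:,:,::-1]
cv2.imwrite('pics/s15c.png',cv2.convertScaleAbs(cv2.resize(f[170:290,190:330],None,fx=5,fy=5),alpha=1.3))"
```

```text
t 11.22 pos [ 0.5907 -0.0011  0.0403] yaw -6.35 tilt [-2.0e-04 -7.8e-03 -1.0e+00] F [-0.85 -2.77  3.94] w 0.148
xyz cm [-0.05  0.19 -0.07] turn -0.05
```

View pics/s15c.png

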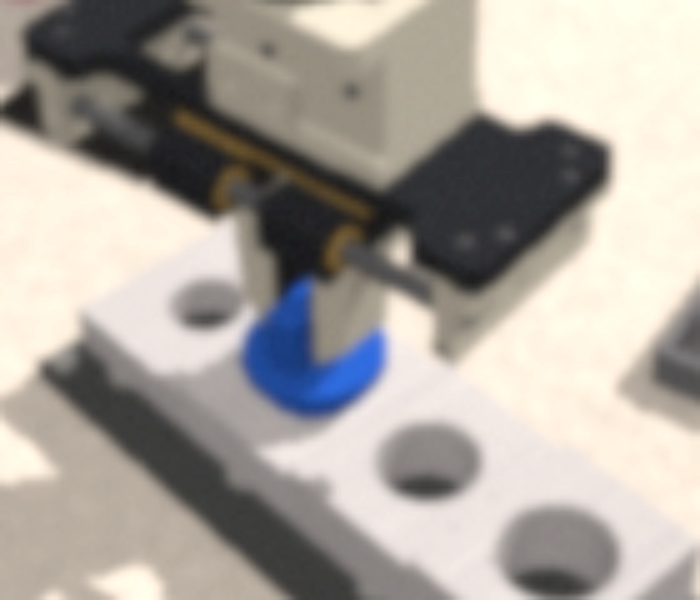

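A search of ±2 mm in both axes gave only friction-like side forces, no wall contact and no drop, so it does not enter bore 2. On to bore 3.

```bash
python3 -c "
from h import *
to([.6047,.0548,.072],-6.3)"
```

```text
t 11.27 pos [ 0.5907 -0.001   0.0403] yaw -6.35 tilt [-1.0e-04 -7.9e-03 -1.0e+00] F [-0.67 -2.27  4.48] w 0.147
xyz cm [ 0.77 -5.73 -3.13] turn -0.05
```

Request:
{"name": "arm_command", "arguments": {
  "deltas": [
    {"xyz": [0,0,-1.5],"turn": 0,"jaw": 255},
    {"xyz": [0,0,-3.1],"turn": 0,"jaw": 255},
    {"xyz": [0.3,-2.0,-3.1],"turn": 0,"jaw": 255},
    {"xyz": [0.6,-4.3,-3.1],"turn": 0,"jaw": 255},
    {"xyz": [0.75,-5.6,-3.1],"turn": 0,"jaw": 255}
  ]
}}

```text
clock: 11.68
position: [0.6045, 0.0569, 0.0717]
ee_rot: [-3.127, 0.17, -0.001]
force: [0.0, 0.3, -1.4]
width: 0.148
```

```bash
python3 -c "
from h import *
to([.6047,.0548,.050],-6.3)"
```

```text
t 11.68 pos [0.6045 0.0569 0.0717] yaw -6.24 tilt [-2.000e-04 -1.010e-02 -9.999e-01] F [ 0.01  0.26 -1.4 ] w 0.148
xyz cm [0.04 0.23 2.16] turn 0.06
```

Request:
{"name": "arm_command", "arguments": {
  "deltas": [
    {"xyz": [0.04,0.12,0.8],"turn": 0,"jaw": 255},
    {"xyz": [0.04,0.12,1.6],"turn": 0,"jaw": 255},
    {"xyz": [0.04,0.12,2.1],"turn": 0,"jaw": 255},
    {"xyz": [0.04,0.12,2.1],"turn": 0,"jaw": 255},
    {"xyz": [0.04,0.12,2.1],"turn": 0,"jaw": 255}
  ]
}}

```text
clock: 12.1
position: [0.604, 0.0543, 0.0497]
ee_rot: [-3.128, 0.173, 0.002]
force: [0.4, -0.4, 0.4]
width: 0.149
```

```bash
python3 -c "
from h import *
to([.6047,.0548,.045],-6.3)
im=snap('scene','s16')
f=im['frame'][:,:,::-1]
cv2.imwrite('pics/s16c.png',cv2.convertScaleAbs(cv2.resize(f[180:300,200:340],None,fx=5,fy=5),alpha=1.3))
to([.6047,.0548,.045],-6.3)"
```

```text
t 12.1 pos [0.604  0.0543 0.0497] yaw -6.33 tilt [-0.002  -0.0089 -1.    ] F [ 0.38 -0.41  0.39] w 0.149
xyz cm [ 0.06 -0.05  0.47] turn -0.03
t 12.15 pos [0.6045 0.0546 0.0503] yaw -6.33 tilt [-0.001  -0.0093 -1.    ] F [0.65 0.79 0.15] w 0.148
xyz cm [ 0.02 -0.02  0.53] turn -0.03
```

View pics/s16c.png

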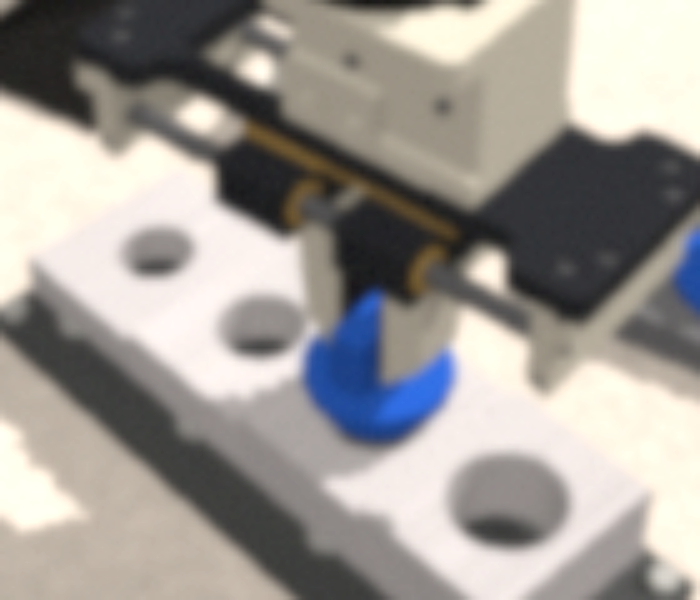

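Hovering over bore 3. Pressing down in small steps.

Request:
{"name": "arm_command", "arguments": {
  "deltas": [
    {"xyz": [0.02,0,0.15],"turn": 0,"jaw": 255},
    {"xyz": [0.02,0,0.3],"turn": 0,"jaw": 255},
    {"xyz": [0.02,0,0.4],"turn": 0,"jaw": 255},
    {"xyz": [0.02,0,0.5],"turn": 0,"jaw": 255},
    {"xyz": [0.02,0,0.5],"turn": 0,"jaw": 255}
  ]
}}

```text
clock: 12.57
position: [0.6049, 0.0542, 0.0455]
ee_rot: [-3.128, 0.173, -0.0]
force: [-0.5, -1.4, 3.3]
width: 0.15
```

Request:
{"name": "arm_command", "arguments": {
  "deltas": [
    {"xyz": [0,0,0.05],"turn": 0,"jaw": 255},
    {"xyz": [0,0,0.1],"turn": 0,"jaw": 255},
    {"xyz": [0,0,0.1],"turn": 0,"jaw": 255}
  ]
}}

```text
clock: 12.82
position: [0.605, 0.0541, 0.0448]
ee_rot: [-3.128, 0.173, -0.0]
force: [-2.6, -1.1, 5.0]
width: 0.153
```

```bash
python3 -c "
from h import *
to([.6047,.0548,.045],-6.3)"
```

```text
t 12.82 pos [0.605  0.0541 0.0448] yaw -6.34 tilt [-3.e-04 -9.e-03 -1.e+00] F [-2.56 -1.08  4.98] w 0.153
xyz cm [-0.03 -0.06 -0.02] turn -0.04
```

It is on top again at about 5 N. The same small search here.

Request:
{"name": "arm_command", "arguments": {
  "deltas": [
    {"xyz": [0,0,-0.05],"turn": 0,"jaw": 255},
    {"xyz": [0.15,0,-0.05],"turn": 0,"jaw": 255},
    {"xyz": [0.2,0,-0.05],"turn": 0,"jaw": 255},
    {"xyz": [0.2,0,-0.05],"turn": 0,"jaw": 255},
    {"xyz": [0.2,0,-0.05],"turn": 0,"jaw": 255}
  ]
}}

```text
clock: 13.23
position: [0.6069, 0.0543, 0.0453]
ee_rot: [-3.128, 0.173, -0.0]
force: [-2.4, 0.6, 3.8]
width: 0.149
```

Request:
{"name": "arm_command", "arguments": {
  "deltas": [
    {"xyz": [-0.15,0,0],"turn": 0,"jaw": 255},
    {"xyz": [-0.3,0,0],"turn": 0,"jaw": 255},
    {"xyz": [-0.4,0,0],"turn": 0,"jaw": 255},
    {"xyz": [-0.4,0,0],"turn": 0,"jaw": 255},
    {"xyz": [-0.4,0,0],"turn": 0,"jaw": 255}
  ]
}}

```text
clock: 13.65
position: [0.6035, 0.0548, 0.0455]
ee_rot: [-3.127, 0.173, -0.002]
force: [2.1, -0.2, 3.4]
width: 0.15
```

Request:
{"name": "arm_command", "arguments": {
  "deltas": [
    {"xyz": [0.1,0,0],"turn": 0,"jaw": 255},
    {"xyz": [0.2,0.15,0],"turn": 0,"jaw": 255},
    {"xyz": [0.2,0.2,0],"turn": 0,"jaw": 255},
    {"xyz": [0.2,0.2,0],"turn": 0,"jaw": 255},
    {"xyz": [0.2,0.2,0],"turn": 0,"jaw": 255}
  ]
}}

```text
clock: 14.07
position: [0.6048, 0.053, 0.0454]
ee_rot: [-3.127, 0.172, -0.001]
force: [-2.0, 1.4, 5.3]
width: 0.151
```

Request:
{"name": "arm_command", "arguments": {
  "deltas": [
    {"xyz": [0,-0.15,0],"turn": 0,"jaw": 255},
    {"xyz": [0,-0.3,0],"turn": 0,"jaw": 255},
    {"xyz": [0,-0.4,0],"turn": 0,"jaw": 255},
    {"xyz": [0,-0.4,0],"turn": 0,"jaw": 255},
    {"xyz": [0,-0.4,0],"turn": 0,"jaw": 255}
  ]
}}

```text
clock: 14.48
position: [0.6055, 0.0565, 0.0454]
ee_rot: [-3.127, 0.173, -0.001]
force: [0.2, -2.6, 2.6]
width: 0.149
```

```bash
python3 -c "
from h import *
to([.6196,.113,.077],-6.3)"
```

```text
t 14.48 pos [0.6055 0.0565 0.0454] yaw -6.33 tilt [ 3.0e-04 -9.4e-03 -1.0e+00] F [ 0.16 -2.63  2.63] w 0.149
xyz cm [ 0.78 -5.8  -3.1 ] turn -0.03
```

No drop here either. One last check at the centre with a slightly firmer press of 2.3 mm, well below the limit.

Request:
{"name": "arm_command", "arguments": {
  "deltas": [
    {"xyz": [-0.05,0.1,0],"turn": 0,"jaw": 255},
    {"xyz": [-0.05,0.25,0],"turn": 0,"jaw": 255},
    {"xyz": [-0.05,0.25,0.1],"turn": 0,"jaw": 255},
    {"xyz": [-0.05,0.25,0.18],"turn": 0,"jaw": 255},
    {"xyz": [-0.05,0.25,0.18],"turn": 0,"jaw": 255}
  ]
}}

```text
clock: 14.9
position: [0.6052, 0.0552, 0.0439]
ee_rot: [-3.126, 0.172, -0.003]
force: [-0.6, 2.6, 7.3]
width: 0.149
```

```bash
python3 -c "
from h import *
for i in range(4):
  to([.6196,.113,.077],-6.3); im=snap('scene','s17')
f=im['frame'][:,:,::-1]
cv2.imwrite('pics/s17c.png',cv2.convertScaleAbs(cv2.resize(f[180:300,200:340],None,fx=5,fy=5),alpha=1.3))
"
```

```text
t 14.9 pos [0.6052 0.0552 0.0439] yaw -6.28 tilt [ 0.0012 -0.0108 -0.9999] F [-0.65  2.64  7.34] w 0.149
xyz cm [ 0.8  -5.94 -3.24] turn 0.02
t 14.95 pos [0.6052 0.0552 0.044 ] yaw -6.28 tilt [ 0.0012 -0.0108 -0.9999] F [-1.32  2.97  7.49] w 0.151
xyz cm [ 0.8  -5.94 -3.23] turn 0.02
t 15.0 pos [0.6052 0.0552 0.0441] yaw -6.28 tilt [ 0.0013 -0.0108 -0.9999] F [-0.26  2.31  7.35] w 0.148
xyz cm [ 0.8  -5.93 -3.23] turn 0.02
t 15.05 pos [0.6052 0.0552 0.0441] yaw -6.28 tilt [ 0.0012 -0.0108 -0.9999] F [-0.48  2.4   7.6 ] w 0.152
xyz cm [ 0.8  -5.93 -3.23] turn 0.02
```

View pics/s17c.png

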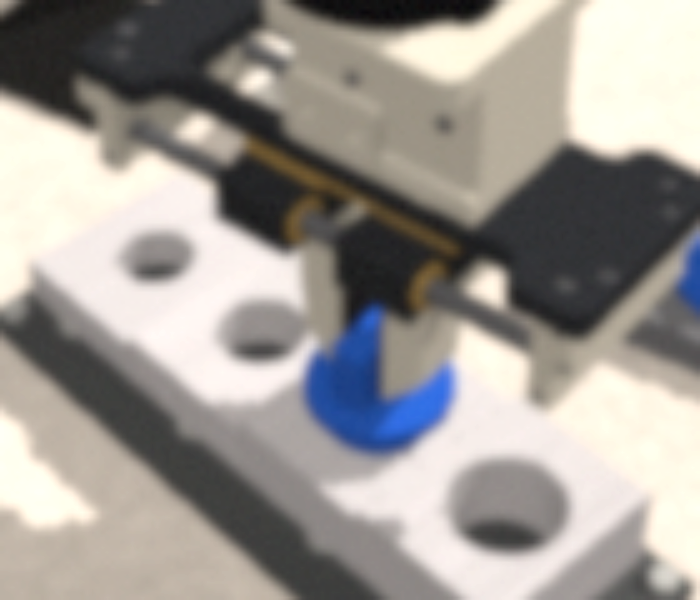

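It stands on top at 7.4 N and 2.4 mm of press, so it does not enter bore 3. It must be the 39 mm plug, so bore 4.

Request:
{"name": "arm_command", "arguments": {
  "deltas": [
    {"xyz": [0,0,-1.5],"turn": 0,"jaw": 255},
    {"xyz": [0,0,-3.2],"turn": 0,"jaw": 255},
    {"xyz": [0.3,-2.0,-3.2],"turn": 0,"jaw": 255},
    {"xyz": [0.6,-4.3,-3.2],"turn": 0,"jaw": 255},
    {"xyz": [0.8,-5.8,-3.2],"turn": 0,"jaw": 255}
  ]
}}

```text
clock: 15.52
position: [0.6192, 0.1137, 0.0764]
ee_rot: [-3.126, 0.17, -0.002]
force: [0.1, 1.6, -0.8]
width: 0.153
```

```bash
python3 -c "
from h import *
to([.6196,.113,.055],-6.3)"
```

```text
t 15.52 pos [0.6192 0.1137 0.0764] yaw -6.24 tilt [ 5.000e-04 -1.150e-02 -9.999e-01] F [ 0.13  1.61 -0.83] w 0.153
xyz cm [0.05 0.09 2.14] turn 0.06
```

Request:
{"name": "arm_command", "arguments": {
  "deltas": [
    {"xyz": [0.05,0,0.8],"turn": 0,"jaw": 255},
    {"xyz": [0.05,0,1.6],"turn": 0,"jaw": 255},
    {"xyz": [0.05,0,2.1],"turn": 0,"jaw": 255},
    {"xyz": [0.05,0,2.1],"turn": 0,"jaw": 255},
    {"xyz": [0.05,0,2.1],"turn": 0,"jaw": 255}
  ]
}}

```text
clock: 15.93
position: [0.619, 0.1121, 0.0545]
ee_rot: [-3.127, 0.173, 0.001]
force: [-0.2, 0.0, -1.0]
width: 0.147
```

```bash
python3 -c "
from h import *
to([.6196,.113,.050],-6.3)
im=snap('scene','s18')
f=im['frame'][:,:,::-1]
cv2.imwrite('pics/s18c.png',cv2.convertScaleAbs(cv2.resize(f[200:320,220:360],None,fx=5,fy=5),alpha=1.3))
to([.6196,.113,.050],-6.3)"
```

```text
t 15.93 pos [0.619  0.1121 0.0545] yaw -6.33 tilt [-0.0012 -0.01   -0.9999] F [-0.16  0.01 -0.99] w 0.147
xyz cm [ 0.05 -0.09  0.45] turn -0.03
t 15.98 pos [0.6195 0.1124 0.0551] yaw -6.32 tilt [-1.000e-04 -1.060e-02 -9.999e-01] F [-0.06 -0.28  0.24] w 0.152
xyz cm [ 0.   -0.05  0.51] turn -0.02
```

View pics/s18c.png

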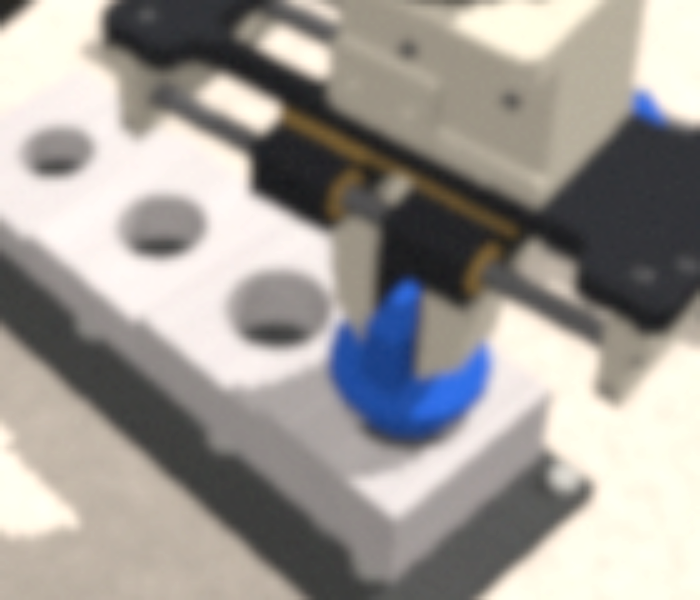

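Hovering over bore 4, centred. Lowering.

Request:
{"name": "arm_command", "arguments": {
  "deltas": [
    {"xyz": [0,-0.05,0.2],"turn": 0,"jaw": 255},
    {"xyz": [0,-0.05,0.35],"turn": 0,"jaw": 255},
    {"xyz": [0,-0.05,0.45],"turn": 0,"jaw": 255},
    {"xyz": [0,-0.05,0.55],"turn": 0,"jaw": 255},
    {"xyz": [0,-0.05,0.55],"turn": 0,"jaw": 255}
  ]
}}

```text
clock: 16.4
position: [0.6194, 0.113, 0.0494]
ee_rot: [-3.126, 0.173, -0.0]
force: [-0.2, 0.7, -1.1]
width: 0.149
```

```bash
python3 -c "
from h import *
to([.6196,.113,.050],-6.3)"
```

```text
t 16.4 pos [0.6194 0.113  0.0494] yaw -6.32 tilt [-4.000e-04 -1.060e-02 -9.999e-01] F [-0.21  0.7  -1.11] w 0.149
xyz cm [ 0.02 -0.01 -0.06] turn -0.02
```

At 0.0494, 2 mm below first contact, with no force: it is entering. Continuing down to home at about 0.0395.

Request:
{"name": "arm_command", "arguments": {
  "deltas": [
    {"xyz": [0,0,0.1],"turn": 0,"jaw": 255},
    {"xyz": [0,0,0.2],"turn": 0,"jaw": 255},
    {"xyz": [0,0,0.3],"turn": 0,"jaw": 255},
    {"xyz": [0,0,0.4],"turn": 0,"jaw": 255},
    {"xyz": [0,0,0.4],"turn": 0,"jaw": 255}
  ]
}}

```text
clock: 16.82
position: [0.6193, 0.113, 0.0452]
ee_rot: [-3.126, 0.173, 0.0]
force: [0.1, -0.2, -1.2]
width: 0.145
```

```bash
python3 -c "
from h import *
to([.6196,.113,.0395],-6.3)"
```

```text
t 16.82 pos [0.6193 0.113  0.0452] yaw -6.32 tilt [-7.000e-04 -1.040e-02 -9.999e-01] F [ 0.09 -0.17 -1.25] w 0.145
xyz cm [0.03 0.   0.57] turn -0.02
```

Request:
{"name": "arm_command", "arguments": {
  "deltas": [
    {"xyz": [0,0,0.15],"turn": 0,"jaw": 255},
    {"xyz": [0,0,0.3],"turn": 0,"jaw": 255},
    {"xyz": [0,0,0.45],"turn": 0,"jaw": 255},
    {"xyz": [0,0,0.6],"turn": 0,"jaw": 255},
    {"xyz": [0,0,0.6],"turn": 0,"jaw": 255}
  ]
}}

```text
clock: 17.23
position: [0.6193, 0.1131, 0.0391]
ee_rot: [-3.126, 0.173, 0.0]
force: [-1.3, -0.2, 3.4]
width: 0.15
```

```bash
python3 -c "
from h import *
to([.6196,.113,.0395],-6.3)"
```

```text
t 17.23 pos [0.6193 0.1131 0.0391] yaw -6.32 tilt [-7.000e-04 -1.040e-02 -9.999e-01] F [-1.31 -0.22  3.4 ] w 0.15
xyz cm [ 0.03  0.   -0.04] turn -0.02
```

The flange is on the step at 3.4 N at z 0.0391, against an expected 0.0395. Releasing.

Request:
{"name": "arm_command", "arguments": {
  "deltas": [
    {"xyz": [0,0,0],"turn": 0,"jaw": 150},
    {"xyz": [0,0,0],"turn": 0,"jaw": 150},
    {"xyz": [0,0,0],"turn": 0,"jaw": 150},
    {"xyz": [0,0,0],"turn": 0,"jaw": 150},
    {"xyz": [0,0,0],"turn": 0,"jaw": 150}
  ]
}}

```text
clock: 17.65
position: [0.6193, 0.113, 0.0391]
ee_rot: [-3.126, 0.173, 0.0]
force: [-0.3, 0.0, -1.0]
width: 0.404
```

Request:
{"name": "arm_command", "arguments": {
  "deltas": [
    {"xyz": [0,0,-1],"turn": 0,"jaw": 150},
    {"xyz": [0,0,-3],"turn": 0,"jaw": 150},
    {"xyz": [0,0,-6],"turn": 0,"jaw": 150},
    {"xyz": [0,0,-9],"turn": 0,"jaw": 150},
    {"xyz": [0,0,-11],"turn": 0,"jaw": 150}
  ]
}}

```text
clock: 18.07
position: [0.6202, 0.1121, 0.1528]
ee_rot: [-3.125, 0.173, -0.004]
force: [0.1, -0.3, 0.1]
width: 0.411
```

Request:
{"name": "arm_command", "arguments": {
  "deltas": [
    {"xyz": [-3,0,-1],"turn": 0,"jaw": 150},
    {"xyz": [-6,0,-1],"turn": 0,"jaw": 150},
    {"xyz": [-9,0,-1],"turn": 0,"jaw": 150},
    {"xyz": [-11,0,-1],"turn": 0,"jaw": 150},
    {"xyz": [-11,0,-1],"turn": 0,"jaw": 150}
  ]
}}

```text
clock: 18.48
position: [0.5069, 0.1249, 0.1635]
ee_rot: [-3.125, 0.169, -0.002]
force: [-0.6, 0.9, 0.4]
width: 0.416
```

Request:
{"name": "arm_command", "arguments": {
  "deltas": [
    {"xyz": [0,0,0],"turn": 0,"jaw": 150},
    {"xyz": [0,0,0],"turn": 0,"jaw": 150},
    {"xyz": [0,0,0],"turn": 0,"jaw": 150}
  ]
}}

```text
clock: 18.73
position: [0.5079, 0.1248, 0.1639]
ee_rot: [-3.125, 0.17, -0.004]
force: [0.7, 0.2, -0.1]
width: 0.411
```

```bash
python3 -c "
from h import *
to([.6196,.113,.0395],-6.3)
im=snap('scene','s20');t=snap('top','t20')
f=im['frame'][:,:,::-1]
cv2.imwrite('pics/s20c.png',cv2.convertScaleAbs(cv2.resize(f[200:340,190:350],None,fx=4,fy=4),alpha=1.3))
P=cloud(im);M=im['frame'].astype(int);b=(M[...,2]>M[...,0]+40)&(np.hypot(P[...,0]-.6196,P[...,1]-.113)<.04)
q=P[b];print(len(q),q.min(0),q.max(0),np.median(q[q[:,2]<.07],0))
"
```

```text
t 18.73 pos [0.5079 0.1248 0.1639] yaw -6.22 tilt [ 0.0018 -0.0119 -0.9999] F [ 0.68  0.16 -0.09] w 0.411
xyz cm [11.21  0.12 12.46] turn 0.08
721 [0.58664018 0.08584743 0.05376528] [0.64667343 0.13862596 0.08860306] [0.62738819 0.12099908 0.06052844]
```

View pics/s20c.png

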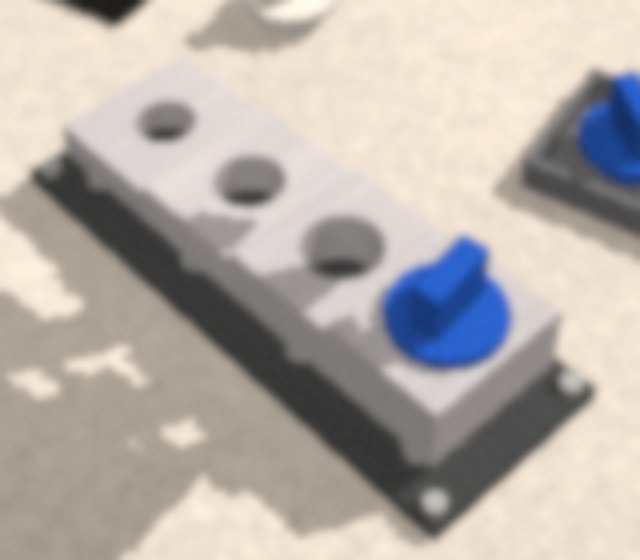

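View pics/t20.png

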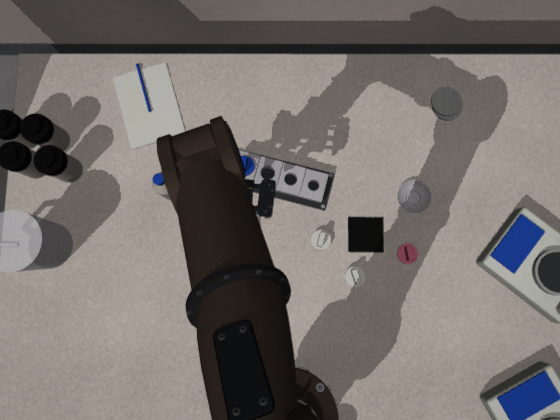

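The scene crop shows the stopper upright in bore 4 with its flange flat: the flange surface is at z 0.0605 (expected 0.061) and the bar top at about 0.087–0.089. The gripper is clear and empty, and the tray, pan and bottle are where they were. Handing in.

```bash
python3 -c "
from h import *
print(sign_off())"
```

```text
the job is handed in; nothing more can be done
None
```

The pad's stopper is the 39 mm one. It did not enter bores 1, 2 or 3 and went into bore 4, where I left it fully home and let go. I handed the job in at about 19 s; sign-off reports no verdict.

- **Tries:** I pressed it upright at about 6 N on bore 1, 6 N on bore 2 and 5–7.4 N on bore 3. The most I measured was about 2.4 mm of plate travel, well under the 6 mm limit. On bores 2 and 3 I also shifted it about ±2 mm each way, and it never dropped in.
- **Bore 4:** It slid in with no force, and the flange met the step at a reported height of 39.1 mm (39.5 mm expected).
- **Last checks:** In the last pictures the stopper is upright with its flange surface at 60.5 mm (61 mm expected). The visible spare, the pan and the bottle's cap looked unmoved. The gripper was empty, clear of everything and reading no force. The arm hid most of the tray and bottle from the top camera, so I did not measure those positions.

**What disagreed:** The real fingertips sit about 27 mm above the reported tool point. Because of this the first grasp closed just above the grip bar, without moving the stopper. I found the offset in the scene camera's depth picture, allowed for it, and the second grasp held.

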